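Open the boiling-water tap to drip dry into the jar

TASK

The trailer's water is shut off and drained for storage, and the boiling-water tap has to be left open over the jar to drip dry. First take the blue funnel from its steel cup, set it gently and fully home, upright, in the neck of the glass jar and let go; next swing the tap's spout so that its outlet hangs over the middle of the funnel; then lift the red safety collar on the tap's lever, push the lever all the way through the gate to open, and let the collar drop back so that it locks there. Keep the jar standing where it is and leave the cup, dish and sifter alone.

Things in the scene. Friction and masses are not known exactly. Their poses are not given: they have to be found in the camera images.
- tap: Fixed stainless boiling-water tap: base flange 66 mm across, column 44 mm across, swivel spout below a lever on top. Origin at the centre of the base on the counter, z up along the column; its front is -x (roughly towards the robot), +y is its left seen from the robot. The column's axis is the spout's pivot. Nothing on it stands higher than 300 mm.
- spout (a joint): Swing of the spout about the vertical column axis, rad. 0: the spout points along the tap's -x (front); positive swings it counter-clockwise seen from above, towards the tap's -y; range -1.8 to 1.8. It points roughly ahead at the start, turns with light friction (about 1 N at the outlet) and stays where it is left.
- spout_outlet (a point): Centre of the lower face of the spout's outlet nozzle (19 mm across), 150 mm from the column axis and 152 mm above the counter. Axes: x points back from the outlet to the column, z up.
- spout_grip (a point): Point on the centre line of the spout's level round tube (16 mm across, runs straight out from the column at 175 mm height), 122 mm from the column axis: a place to pinch it across. Axes as spout_outlet.
- lever (a joint): Lever angle about its level hinge, rad: 0 shut (leaning 0.40 rad from vertical towards the tap's front, -x), 0.80 fully open (leaning 0.40 rad to the tap's back, +x); both are stops. With the collar down a fixed gate blocks it after about 0.06 rad. Light friction; it leans over-centre and stays at either end.
- collar (a joint): Height of the red safety collar along the lever, m: 0 down, 0.0125 fully up. A spring pushes it down (3 N when down, 6 N when up). Its prongs clear the gate when it is up more than about 8.5 mm; let go between the ends it rides on the gate, and at either end of the lever's travel it drops into a notch and locks the lever.
- lever_hinge (a point): Centre of the lever's hinge, on the column axis 216 mm above the counter. z points along the lever to its knob (turns with the lever), y is the hinge axis (the tap's y); positive lever angles tip the knob towards the tap's +x.
- lever_knob (a point): Centre of the top face of the black knob that ends the lever, 23 mm across and 14 mm tall, 81 mm from the hinge along the lever. Axes as lever_hinge.
- collar_grip (a point): On the lever's axis in the red collar (ribbed cylinder around the lever, 32 mm across, 22 mm tall): 13 mm above its lower end, 9 mm below its upper end, 46 mm from the hinge when down. z along the lever to the knob, y the hinge axis. The gate block below is 27 mm wide along y and reaches 30 mm from the hinge. Pinched across y, the collar can turn between the fingers as the lever swings.
- jar: Loose open glass jar, 0.38 kg, 84 mm across, 98 mm tall, its neck 35 mm across outside, 27 mm inside and 20 mm tall, empty. It stands to one side of the tap, under the spout's arc within 25 mm. Origin at the centre of its underside, z up.
- jar_mouth (a point): Centre of the jar's mouth, at the level of its rim, 98 mm above the jar's underside.
- funnel: Loose blue plastic funnel, 88 mm tall, 0.06 kg: stem 42 mm long tapering from 21 to 15 mm across at the tip, a cone above it, then (68 to 88 mm up) a round rim band 64 mm across, wall 2 mm. Origin at the centre of the stem's tip, z up to the mouth. Starts upright in the cup, tip 12 mm above the counter. Seated, its cone rests on the jar's rim: origin 46 mm below the rim, top 42 mm above it.
- funnel_mouth (a point): Centre of the funnel's open mouth, 88 mm up its axis from the origin.
- cup: Loose small steel cup that the funnel stands in, 55 mm across, 70 mm tall, 0.3 kg, with a wire handle sticking out 28 mm to its +y. Origin at the centre of its underside.
- dish: Loose white round ceramic dish, 120 mm across, 45 mm tall, to the other side of the tap from the jar. Origin at the centre of its underside.
- sifter: Loose round stainless sifter, 163 mm across, 60 mm tall, well to the robot's left. Origin at the centre of its underside. (Fixed things outside the working area: a slow cooker 222 mm tall far ahead to the left, centred beyond y = 0.53; a flip-top bin 185 mm tall far ahead to the right, beyond y = -0.38; a flat trivet beyond x = 0.68.)
Not all that is in view belongs to the job. Of the things that look like the funnel, the smaller one is meant.

How it is judged (in metres and radians):
On the way, in this order (a step that is already met when the one before it is completed fails the run):
1. the funnel sits upright and fully home in the jar's neck, let go (z of funnel in the frame of jar between 0.045 and 0.057 m and horizontal distance between funnel and jar below 0.008 m and angle between funnel's own z axis and vertical below 0.12 rad and contact force between the fingers and funnel below 0.2 N and value of joint lever below 0.1 rad), for 0.3 s.
2. the spout's outlet hangs over the middle of the funnel, the tap still shut (horizontal distance between spout_outlet and funnel_mouth below 0.024 m and value of joint lever below 0.1 rad), for 0.2 s.
3. the collar is lifted clear of the gate with the lever still shut (value of joint collar above 0.008 m and value of joint lever below 0.15 rad), for 0.1 s.
4. the lever is pushed through the gate (value of joint lever above 0.6 rad), for 0.1 s.
At the end, for the whole second after the job is handed in: Lever open (over 0.72 rad), collar down (under 3 mm); funnel home in the neck (origin 45-57 mm above the jar's underside, within 8 mm of its axis, tilt under 0.12 rad); outlet within 24 mm of the funnel's middle; jar upright (tilt under 0.05 rad), moved under 30 mm; at rest, let go (value of joint lever above 0.72 rad and value of joint collar below 0.003 m and horizontal distance between spout_outlet and funnel_mouth below 0.024 m and z of funnel in the frame of jar between 0.045 and 0.057 m and horizontal distance between funnel and jar below 0.008 m and angle between funnel's own z axis and vertical below 0.12 rad and angle between jar's own z axis and vertical below 0.05 rad and distance of jar from where it was at the start of the episode below 0.03 m and linear speed of each of funnel, jar below 0.02 m/s); the robot touches nothing.
It fails at once if the jar is tipped (angle between jar's own z axis and vertical above 0.3 rad).
It fails at once if the funnel is jammed or dropped hard onto the glass jar (contact force between funnel and jar above 40 N).
It fails at once if the cup is moved or knocked over (distance of cup from where it was at the start of the episode above 0.05 m or angle between cup's own z axis and vertical above 0.6 rad).
It fails at once if the dish or the sifter is moved (distance of any of dish, sifter from where it was at the start of the episode above 0.03 m).
It also fails if it takes over 58 s, if anything falls off the work surface, if the arm or the gripper's body presses on something with over 40 N, if the wrist force passes 120 N, or if a joint passes its speed limit or range.

ROBOT

A 6-joint arm with a two-finger parallel gripper is mounted at the origin on the work surface. World frame = base frame: x ahead of the robot, y to its left, z up, the work surface at z = 0. Lengths are in m, angles in degrees, forces in N, time in s.
With the tool pointing down it reaches from about 0.25 to 0.725 m from the base axis. Payload 9.7 kg.
Tool frame: the origin (TCP) lies on the centre line of the jaws, within the pads' length; the fingertips stand 17 mm ahead of it and the grasp point (between the pads) lies 2 mm behind it (bot.nose_length is the distance from the TCP to the fingertips, in m); x points along the fingers, y is the direction in which the jaws open and shut, and the axes are right-handed (so a half turn about x gives the same grasp; the last joint's range is limited). The gripper opens to 85 mm and grips with 20 to 120 N. Pads are 22 mm wide; open, the fingers measure 114 mm over their backs; the gripper's body (76 mm by 85 mm) begins 54 mm behind the grasp point. The pads swing forward as they close: fully open they stand 13 mm farther back than shut.
Start: joints at [-70.932, 4.979, 10.078, 95.1, 0, 90], TCP at [0.18, -0.52, 0.248] pointing down, gripper open.
Joint ranges: [-179.16, 179.16], [-48.56, 103.87], [-65.8, 70.77], [-126.05, 130.52], [-82.76, 87.17], [-180, 180]. Speed limits (degrees/s): [127.2, 127.2, 147.25, 180, 180, 180].

INTERFACE

Orientations are given as [roll, pitch, yaw] about the fixed x, y, z axes, in that order (R = Rz(yaw) Ry(pitch) Rx(roll)).
In Python, from workcell import bot, viewer, ticket gives the robot as it stands.
- The arm moves only by the tool jog_arm, never from a script. Its argument "deltas" is a list of rows, each an object of numbers: "fingers": the opening, from 0 (shut) to 1 (fully open); "x", "y", "z": the shift along the world's x, y, z in mm; "twist": the turn about the world's z in degrees. A call has 1 to 10 rows; each row is the pose to reach, as a shift and turn from the pose measured when the call began; what a row does not reach only later rows make up. A row lasts 1/10 s, in which the tool goes at most 50 mm and 8.59 degrees, less where a joint would pass 70% of its speed; a pose out of reach is approached as far as the arm can. A call with a gripper value outside its range is refused whole. The fingers move at their own pace and stop on an object; "grip_force" is the grip in N (left out, the last holds). Time passes only in rows, so rows that repeat a pose let the fingers close. It gives the time, the measured TCP pose, the force and the opening at its end, in the units of the state.
- bot.get_obs(): the state, without advancing time (a new reading comes with each control period).
- viewer.camera(name): name is "scene" or "side" or "wrist"; returns a dict with "image" (480x640x3 uint8, red, green, blue), "fovy" (degrees; the focal length in pixels is half the picture's height over the tangent of half this angle, whatever the lens; pixels are square), "cx", "cy" (the principal point, pixels), "D" ([k1, k2, p1, p2, k3] as OpenCV has them; the pictures are not rectified), "world_to_cam" (4x4, takes a point from world to camera coordinates); the wrist camera has in their place "tool_from_camera" (4x4, takes a point from camera to tool coordinates, whose origin is the TCP and whose axes are the tool frame's). Camera axes: x right, y down, z forward; pixel columns grow to the right and rows downward; lengths in m; the calibration is good to about 2 mm. A picture is of the moment at which its call begins: read the wrist's pose just before it. There is no depth.
- ticket.job_done(): hands the job in, once; it reports no verdict.
The state is a dict: "time": time; "q": joint angles; "qd": joint speeds; "joint_efforts": joint torques, N m; "ee_pos": TCP position; "tcp_rot": TCP orientation; "wrist_force": force on the tool from outside, world axes, zero at the start; "torque": the same for the moment, N m; "opening": finger opening in m.
Only numpy, scipy, OpenCV 4.12 (cv2) and the standard library are available. Lean on these libraries where they do the work, as an engineer would, in place of code of your own. Each camera call takes 0.05 s, during which the arm holds its last target.

## Working session

There is one attempt and no reset: what is moved stays moved. The work goes in short steps, Python scripts to look and compute and a tool call to move; the robot and the scene stay as the last step left them, time stands still between calls to the robot, and variables do not carry over. Pictures are saved under pics/ and viewed, and the job is handed in when it is done.

Besides the shell and the picture viewer there is one more tool, called after "Emit:" by a JSON object that holds its "op" and its "data", one argument or row to a line. jog_arm: Moves the arm, as the interface text tells. Its arguments: {"type":"object","properties":{"deltas":{"type":"array"},"grip_force":{"type":"number"}},"required":["deltas"]}

```bash
ls; mkdir -p pics
cat > h.py <<'E'
import numpy as np, cv2
from workcell import bot, viewer, ticket
from scipy.spatial.transform import Rotation as R
def cam(n,save=None):
    o=bot.get_obs(); c=viewer.camera(n)
    if save: cv2.imwrite('pics/'+save,c['image'][:,:,::-1])
    f=240/np.tan(np.radians(c['fovy'])/2)
    K=np.array([[f,0,c['cx']],[0,f,c['cy']],[0,0,1]])
    if 'world_to_cam' in c: T=np.array(c['world_to_cam'])
    else:
        W=np.eye(4); W[:3,:3]=R.from_euler('xyz',o['tcp_rot'],degrees=True).as_matrix(); W[:3,3]=o['ee_pos']
        T=np.linalg.inv(W@np.array(c['tool_from_camera']))
    return dict(img=c['image'],K=K,D=np.array(c['D'],float),T=T)
def proj(c,P):
    P=np.atleast_2d(np.array(P,float)); T=c['T']
    r,_=cv2.Rodrigues(T[:3,:3])
    return cv2.projectPoints(P,r,T[:3,3],c['K'],c['D'])[0][:,0]
def ray(c,u,v):
    p=cv2.undistortPoints(np.array([[[u,v]]],float),c['K'],c['D'])[0,0]
    Ti=np.linalg.inv(c['T']); d=Ti[:3,:3]@np.array([p[0],p[1],1]); return Ti[:3,3],d/np.linalg.norm(d)
def onz(c,u,v,z):
    o,d=ray(c,u,v); return o+d*(z-o[2])/d[2]
def tri(c1,p1,c2,p2):
    o1,d1=ray(c1,*p1);o2,d2=ray(c2,*p2)
    s=np.linalg.lstsq(np.c_[d1,-d2],o2-o1,rcond=None)[0]
    a=o1+s[0]*d1;b=o2+s[1]*d2; return (a+b)/2,np.linalg.norm(a-b)
E
python3 - <<'E'
from h import *
for n in ['scene','side','wrist']:
    c=cam(n,n+'0.png'); print(n,c['K'][0,0],np.linalg.inv(c['T']).round(3).tolist(),c['D'])
o=bot.get_obs(); print(o)
E
```

```text
pics
scene 489.9149714315797 [[-0.176, 0.792, -0.585, 1.095], [0.984, 0.139, -0.108, 0.155], [-0.004, -0.595, -0.804, 1.012], [0.0, 0.0, 0.0, 1.0]] [0.01551813 0.         0.         0.         0.        ]
side 575.0836170916126 [[-0.965, -0.181, 0.193, 0.242], [-0.264, 0.637, -0.724, 0.973], [0.008, -0.749, -0.662, 1.037], [0.0, 0.0, 0.0, 1.0]] [0.0393712 0.        0.        0.        0.       ]
wrist 430.03420108052245 [[0.328, -0.894, -0.305, 0.257], [-0.945, -0.31, -0.105, -0.491], [-0.001, 0.322, -0.947, 0.372], [0.0, 0.0, 0.0, 1.0]] [0.02594554 0.         0.         0.         0.        ]
{'time': 0.15, 'q': array([-7.09329978e+01,  5.00513752e+00,  1.00450550e+01,  9.50989144e+01,
        1.88112546e-04,  9.00014820e+01]), 'qd': array([-0.04327235, -0.17785739,  0.05837851, -0.01778199,  0.05977772,
       -0.02562727]), 'joint_efforts': array([ 1.29978522e-03, -5.20762753e+01,  4.65042686e+01,  1.39337711e-02,
        2.33196715e-05, -5.16329379e-06]), 'ee_pos': array([ 0.1796223 , -0.51968333,  0.24773521]), 'tcp_rot': array([-90.18120575,  89.94100277, 108.88431439]), 'wrist_force': array([-0.22013832,  0.71294235,  1.03533982]), 'torque': array([0.03015507, 0.0084526 , 0.00014835]), 'opening': 0.08513887150316068}
```

View pics/scene0.png

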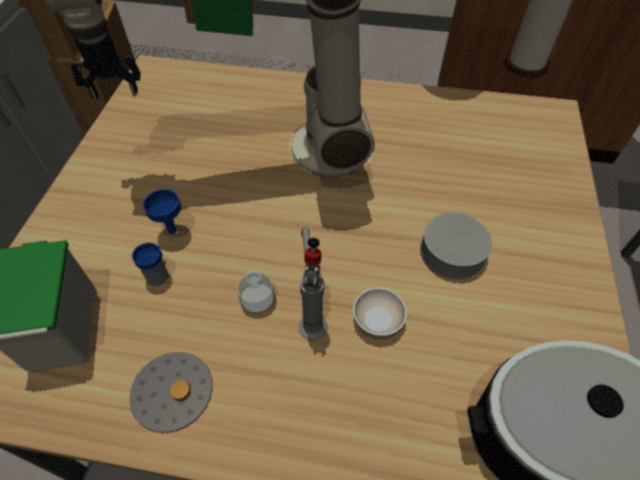

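View pics/side0.png

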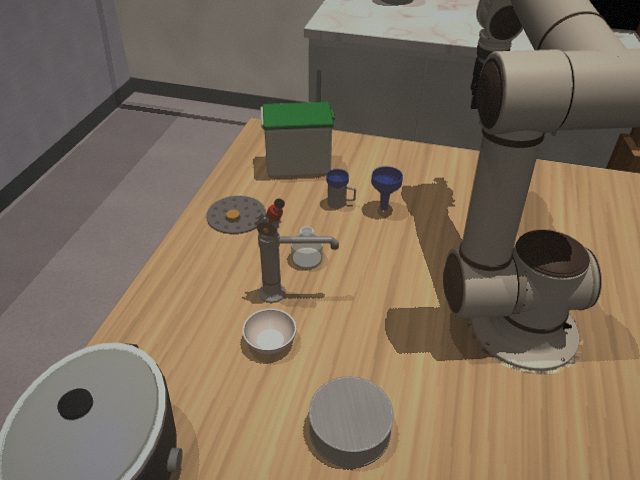

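View pics/wrist0.png

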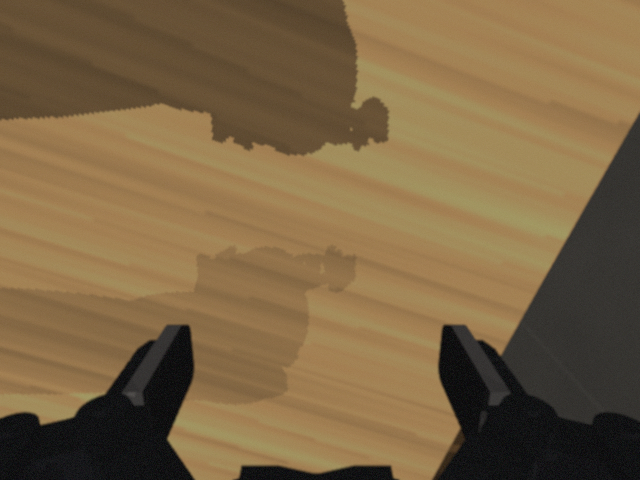

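The scene view shows the robot at the top, the tap at about (312,290), the jar at (256,293), the dish at (380,313) and the sifter at (457,243). There are two blue funnels: A at scene (163,210) / side (387,188), larger and standing free, and B at scene (149,262) / side (338,185), smaller and standing in the steel cup with the wire handle. B fits the description, so I'll confirm it in a crop and measure.

```bash
cat > m.py <<'E'
from h import *
a=cam('scene');b=cam('side')
def crop(c,x0,y0,x1,y1,s,n): cv2.imwrite('pics/'+n,cv2.resize(c['img'][y0:y1,x0:x1,::-1],None,fx=s,fy=s,interpolation=cv2.INTER_CUBIC))
crop(a,110,170,350,350,3,'cs.png'); crop(b,190,150,430,330,3,'cb.png')
for n,c in (('scene',a),('side',b)):
    h=cv2.cvtColor(c['img'],cv2.COLOR_RGB2HSV)
    for nm,lo,hi in (('blue',(105,120,40),(130,255,255)),('red',(0,150,60),(8,255,255)),('red2',(172,150,60),(180,255,255))):
        m=cv2.inRange(h,lo,hi)
        k,l,s,ce=cv2.connectedComponentsWithStats(m)
        for i in range(1,k):
            if s[i,4]>40: print(n,nm,s[i],ce[i].round(1))
E
python3 m.py
```

```text
scene blue [143 190  37  44 901] [162.3 206.3]
scene blue [133 244  28  26 533] [146.9 255.9]
scene red [305 249  16  17 154] [311.8 256. ]
side blue [327 172  16  10  73] [334.9 178. ]
side blue [372 173  30  11 138] [385.1 179.4]
side red [267 204  15  14  92] [272.4 211. ]
```

View pics/cs.png

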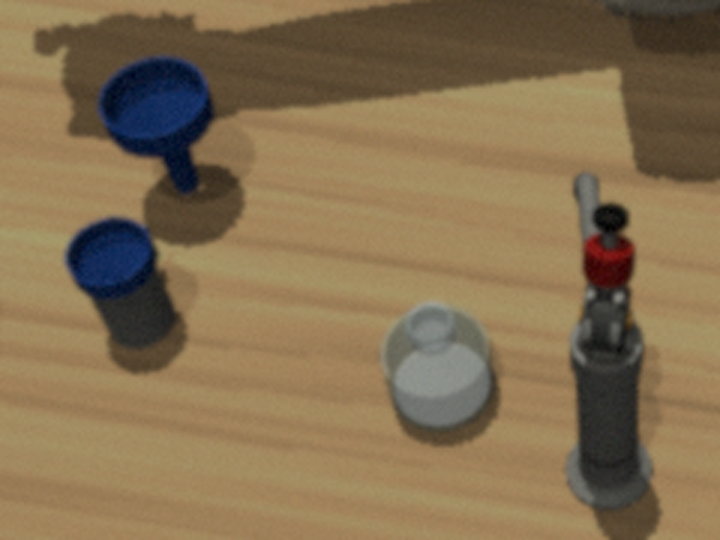

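View pics/cb.png

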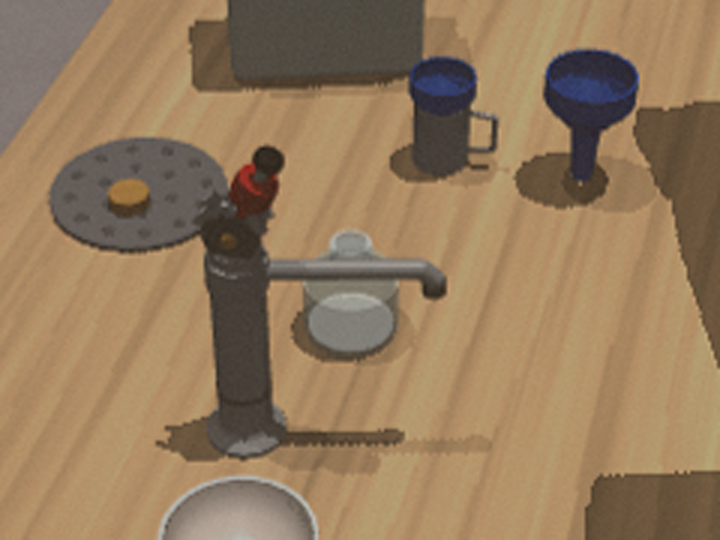

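```bash
cat > m2.py <<'E'
from h import *
a=cam('scene');b=cam('side')
S=lambda x,y:(110+x/3-.33,170+y/3-.33); B=lambda x,y:(190+x/3-.33,150+y/3-.33)
for n,s,d,z in (('funnel mouth',S(112,252),B(443,80),.1),('jar mouth',S(430,320),B(350,243),.098),('jar base',S(441,392),B(350,326),0.005),('flange',S(609,470),B(249,430),.005),('knob',S(610,215),B(268,157),.29),('collar',S(609,262),B(256,190),.26),('spout end',S(586,185),B(436,272),.175),('bigfun',S(157,98),B(592,82),.1),('bigtip',S(188,188),B(582,176),0)):
    p,e=tri(a,s,b,d); print(n,p.round(4),'gap',e.round(4),onz(a,*s,z).round(4),onz(b,*d,z).round(4))
E
python3 m2.py
```

```text
funnel mouth [ 0.5296 -0.3427  0.0985] gap 0.0002 [ 0.5304 -0.3419  0.1   ] [ 0.5291 -0.3404  0.1   ]
jar mouth [ 0.5481 -0.0887  0.0998] gap 0.0005 [ 0.5468 -0.0894  0.098 ] [ 0.5488 -0.0905  0.098 ]
jar base [ 0.5504 -0.0913  0.    ] gap 0.0029 [ 0.5543 -0.0889  0.005 ] [ 0.5482 -0.0878  0.005 ]
flange [0.5953 0.052  0.0011] gap 0.0014 [0.5978 0.0529 0.005 ] [0.5936 0.0548 0.005 ]
knob [0.5684 0.0512 0.2891] gap 0.0001 [0.5691 0.0513 0.29  ] [0.568  0.0521 0.29  ]
collar [0.5795 0.0516 0.2562] gap 0.0024 [0.5832 0.053  0.26  ] [0.5773 0.0547 0.26  ]
spout end [0.4544 0.0096 0.1696] gap 0.0067 [0.4618 0.0129 0.175 ] [0.4516 0.0116 0.175 ]
bigfun [ 0.3905 -0.3544  0.1157] gap 0.0017 [ 0.3773 -0.3641  0.1   ] [ 0.3933 -0.3757  0.1   ]
bigtip [ 3.916e-01 -3.580e-01  3.000e-04] gap 0.0023 [ 0.3925 -0.3572  0.    ] [ 0.3912 -0.36    0.    ]
```

Funnel B in the cup is confirmed: its mouth triangulates to z = 0.0985 m (should be 0.100), and A's mouth is clearly larger. Next I check the jaw axis and the bin's clearance.

Run:
```python
from h import *
a=cam('scene');b=cam('side')
o=bot.get_obs();M=R.from_euler('xyz',o['tcp_rot'],degrees=True).as_matrix();print(M.round(3),o['time'],bot.nose_length)
print('bin base corners',[onz(a,*p,0).round(3) for p in((98,300),(92,352),(38,366))],[onz(b,*p,0).round(3) for p in((330,172),(266,176))])
print('bin top',[onz(a,*p,.185).round(3) for p in((66,243),(55,325))],[onz(b,*p,.185).round(3) for p in((333,123),(266,125))])
print('handle',onz(b,190+495/3,150+130/3,.04))
```

```text
[[-0.     0.327 -0.945]
 [ 0.    -0.945 -0.327]
 [-1.    -0.     0.   ]] 0.45 0.017
bin base corners [array([ 0.615, -0.459,  0.   ]), array([ 0.741, -0.415,  0.   ]), array([ 0.791, -0.515,  0.   ])] [array([ 0.588, -0.497,  0.   ]), array([ 0.775, -0.421,  0.   ])]
bin top [array([ 0.586, -0.473,  0.185]), array([ 0.767, -0.402,  0.185])] [array([ 0.579, -0.48 ,  0.185]), array([ 0.763, -0.415,  0.185])]
handle [ 0.47802035 -0.35548759  0.04      ]
```

Emit:
{"op": "jog_arm", "data": {
  "deltas": [
    {"x": 50, "y": 25, "z": 0, "fingers": 1},
    {"x": 90, "y": 45, "z": 0, "fingers": 1},
    {"x": 130, "y": 66, "z": 0, "fingers": 1},
    {"x": 170, "y": 86, "z": 0, "fingers": 1},
    {"x": 210, "y": 107, "z": 0, "fingers": 1},
    {"x": 250, "y": 127, "z": 0, "fingers": 1},
    {"x": 290, "y": 148, "z": 0, "fingers": 1},
    {"x": 320, "y": 163, "z": 0, "fingers": 1},
    {"x": 350, "y": 178, "z": 0, "fingers": 1},
    {"x": 350, "y": 178, "z": 0, "fingers": 1}
  ],
  "grip_force": 30
}}

```text
validation failed for argument at $.de...
```

Run:
```python
from h import *
c=cam('wrist','w1.png');o=bot.get_obs();print(o['time'],o['ee_pos'],o['tcp_rot'])
h=cv2.cvtColor(c['img'],cv2.COLOR_RGB2HSV);m=cv2.inRange(h,(105,120,40),(130,255,255))
k,l,s,ce=cv2.connectedComponentsWithStats(m)
for i in range(1,k):
    if s[i,4]>100: print(s[i],ce[i])
print(proj(c,[[.5296,-.3427,.1]]))
```

```text
0.5 [ 0.1796599  -0.51982312  0.24826674] [-71.241735    89.99852507 127.82403546]
[[ 157.08257448 -929.66523142]]
```

View pics/w1.png

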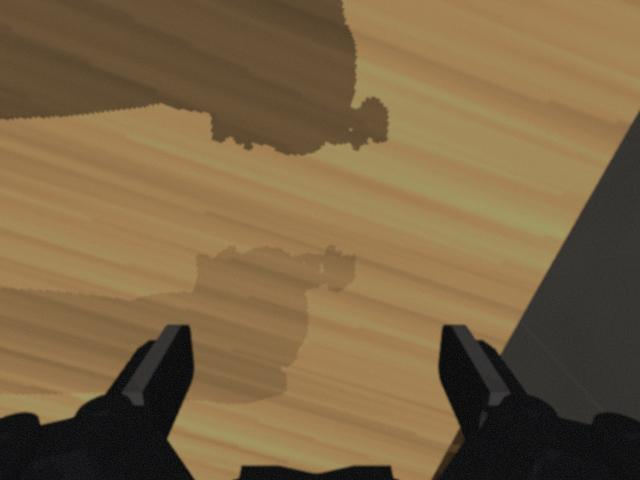

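The call was refused and nothing moved. I'll retry with every field given in each row.

Emit:
{"op": "jog_arm", "data": {
  "deltas": [
    {"fingers": 1, "x": 40, "y": 20, "z": 0, "twist": 0},
    {"fingers": 1, "x": 80, "y": 40, "z": 0, "twist": 0}
  ],
  "grip_force": 30
}}

```text
time: 0.7
ee_pos: [0.2598, -0.4797, 0.2482]
tcp_rot: [136.8, 90.0, -24.3]
wrist_force: [1.3, -0.5, -0.6]
opening: 0.0856
```

Emit:
{"op": "jog_arm", "data": {
  "deltas": [
    {"fingers": 1, "x": 40, "y": 20, "z": 0, "twist": 0},
    {"fingers": 1, "x": 80, "y": 40, "z": 0, "twist": 0},
    {"fingers": 1, "x": 120, "y": 61, "z": 0, "twist": 0},
    {"fingers": 1, "x": 160, "y": 82, "z": 0, "twist": 0},
    {"fingers": 1, "x": 200, "y": 102, "z": 0, "twist": 0},
    {"fingers": 1, "x": 240, "y": 122, "z": 0, "twist": 0},
    {"fingers": 1, "x": 270, "y": 138, "z": 0, "twist": 0},
    {"fingers": 1, "x": 270, "y": 138, "z": 0, "twist": 0}
  ]
}}

```text
time: 1.5
ee_pos: [0.5329, -0.3393, 0.247]
tcp_rot: [-90.6, 89.9, 108.5]
wrist_force: [0.5, -0.0, -0.3]
opening: 0.0855
```

Run:
```python
from h import *
c=cam('wrist','w1.png');o=bot.get_obs();print(o['time'],o['ee_pos'],o['tcp_rot'],o['q'])
h=cv2.cvtColor(c['img'],cv2.COLOR_RGB2HSV);m=cv2.inRange(h,(105,120,40),(130,255,255))
k,l,s,ce=cv2.connectedComponentsWithStats(m)
for i in range(1,k):
    if s[i,4]>100:
        print(s[i],ce[i]); ct=max(cv2.findContours((l==i).astype(np.uint8),0,2)[0],key=len); e=cv2.fitEllipse(ct); print(e, onz(c,*e[0],.1))
print(proj(c,[[.5296,-.3427,.1]]))
```

```text
1.55 [ 0.53128001 -0.34041764  0.2473158 ] [-52.97695406  89.93636445 146.09312187] [-3.26503083e+01  1.66757505e+01  2.34655705e+01  9.68534402e+01
  1.39549686e-03  1.28279615e+02]
[ 276  178   94   96 6881] [322.78927481 226.37421886]
((322.8004455566406, 226.28651428222656), (91.67964935302734, 94.49784088134766), 2.5768887996673584) [ 0.53390636 -0.34214477  0.1       ]
[  217   324   116   139 11226] [276.19089613 402.26714769]
((276.5784606933594, 401.4378662109375), (112.14558410644531, 130.9931640625), 10.862753868103027) [ 0.3910476  -0.35538131  0.1       ]
[[321.42147309 232.42671073]]
```

View pics/w1.png

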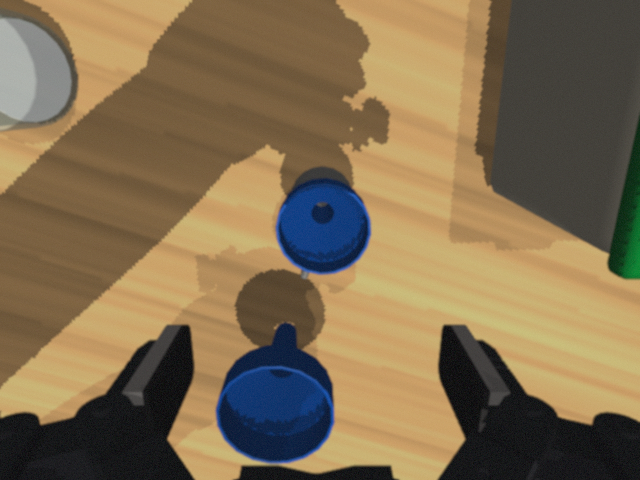

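The wrist view shows the cup funnel at (323,228), directly under the jaws. It agrees with the triangulated position to within 3 mm. Descending now.

Emit:
{"op": "jog_arm", "data": {
  "deltas": [
    {"fingers": 1, "x": 0, "y": -1, "z": -40, "twist": 0},
    {"fingers": 1, "x": 0, "y": -1, "z": -80, "twist": 0},
    {"fingers": 1, "x": 0, "y": -1, "z": -115, "twist": 0},
    {"fingers": 1, "x": 0, "y": -1, "z": -140, "twist": 0},
    {"fingers": 1, "x": 0, "y": -1, "z": -154, "twist": 0},
    {"fingers": 1, "x": 0, "y": -1, "z": -154, "twist": 0}
  ]
}}

```text
time: 2.15
ee_pos: [0.5299, -0.3415, 0.0917]
tcp_rot: [-50.7, 89.8, 148.4]
wrist_force: [0.1, -0.1, -0.4]
opening: 0.0857
```

Emit:
{"op": "jog_arm", "data": {
  "deltas": [
    {"fingers": 0.7, "x": 0, "y": 0, "z": 0, "twist": 0},
    {"fingers": 0.6, "x": 0, "y": 0, "z": 0, "twist": 0},
    {"fingers": 0.6, "x": 0, "y": 0, "z": 0, "twist": 0},
    {"fingers": 0.6, "x": 0, "y": 0, "z": 0, "twist": 0},
    {"fingers": 0.6, "x": 0, "y": 0, "z": 0, "twist": 0}
  ],
  "grip_force": 25
}}

```text
time: 2.65
ee_pos: [0.5305, -0.3422, 0.0935]
tcp_rot: [-13.7, 89.9, -174.7]
wrist_force: [-0.5, -2.6, 6.3]
opening: 0.0634
```

Run:
```python
from h import *
c=cam('wrist','w2.png');o=bot.get_obs();print(o['time'],o['ee_pos'],o['opening'],o['wrist_force'])
```

```text
2.7 [ 0.53055737 -0.34223142  0.09354845] 0.06291638363569316 [ 0.3584085  -2.84088537  6.21325934]
```

View pics/w2.png

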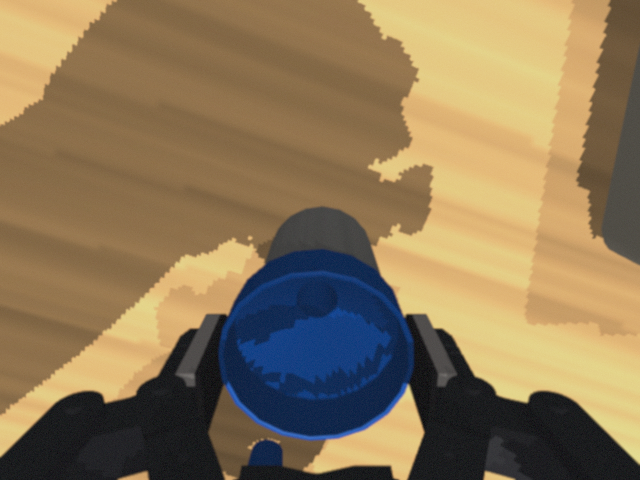

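The view shows the funnel pinched centrally between the pads, with its rim ellipse at about (316,355). The opening reads 63 mm, which matches the 64 mm band. Lifting.

Emit:
{"op": "jog_arm", "data": {
  "deltas": [
    {"fingers": 0.6, "x": 0, "y": 0, "z": 10, "twist": 0},
    {"fingers": 0.6, "x": 0, "y": 0, "z": 30, "twist": 0},
    {"fingers": 0.6, "x": 0, "y": 0, "z": 60, "twist": 0},
    {"fingers": 0.6, "x": 0, "y": 0, "z": 95, "twist": 0},
    {"fingers": 0.6, "x": 0, "y": 0, "z": 130, "twist": 0},
    {"fingers": 0.6, "x": 0, "y": 0, "z": 150, "twist": 0},
    {"fingers": 0.6, "x": 0, "y": 0, "z": 150, "twist": 0}
  ]
}}

```text
time: 3.4
ee_pos: [0.5313, -0.3425, 0.2478]
tcp_rot: [124.0, 89.7, -37.0]
wrist_force: [-0.1, -0.8, -0.1]
opening: 0.0629
```

Run:
```python
from h import *
a=cam('scene','s3.png');b=cam('side','b3.png');o=bot.get_obs();print(o['time'],o['ee_pos'],o['opening'],o['wrist_force'])
def crop(c,x0,y0,x1,y1,s): return cv2.resize(c['img'][y0:y1,x0:x1,::-1],None,fx=s,fy=s)
cv2.imwrite('pics/c3.png',np.hstack([crop(a,80,160,280,330,2),crop(b,270,90,470,260,2)]))
```

```text
3.5 [ 0.53066037 -0.34209893  0.24348663] 0.062894106803109 [ 0.1492498   0.23013098 -1.47283511]
```

View pics/c3.png

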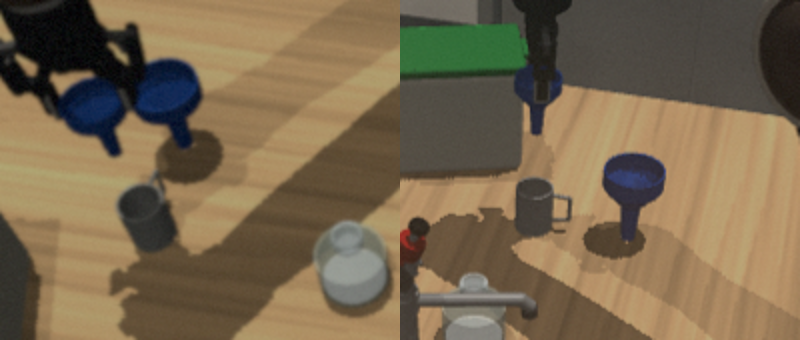

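The funnel is held upright and the cup still stands in its place. Moving over the jar.

Emit:
{"op": "jog_arm", "data": {
  "deltas": [
    {"fingers": 0.6, "x": 1, "y": 15, "z": 0, "twist": 0},
    {"fingers": 0.6, "x": 3, "y": 45, "z": 0, "twist": 0},
    {"fingers": 0.6, "x": 5, "y": 80, "z": 0, "twist": 0},
    {"fingers": 0.6, "x": 8, "y": 115, "z": 0, "twist": 0},
    {"fingers": 0.6, "x": 10, "y": 150, "z": 0, "twist": 0},
    {"fingers": 0.6, "x": 13, "y": 185, "z": 0, "twist": 0},
    {"fingers": 0.6, "x": 15, "y": 215, "z": 0, "twist": 0},
    {"fingers": 0.6, "x": 17, "y": 240, "z": 0, "twist": 0},
    {"fingers": 0.6, "x": 17, "y": 252, "z": 0, "twist": 0},
    {"fingers": 0.6, "x": 17, "y": 252, "z": 0, "twist": 0}
  ]
}}

```text
time: 4.5
ee_pos: [0.5472, -0.0886, 0.2427]
tcp_rot: [-28.4, 89.9, 170.7]
wrist_force: [0.2, -0.0, -0.2]
opening: 0.063
```

```bash
cat > v.py <<'E'
from h import *
import sys
n=sys.argv[1]
a=cam('scene');b=cam('side');o=bot.get_obs();print(o['time'],o['ee_pos'],o['opening'],o['wrist_force'])
x0,y0,x1,y1=180,190,280,340
u=cv2.resize(a['img'][190:340,200:330,::-1],None,fx=3,fy=3,interpolation=cv2.INTER_CUBIC)
v=cv2.resize(b['img'][150:300,240:370,::-1],None,fx=3,fy=3,interpolation=cv2.INTER_CUBIC)
cv2.imwrite('pics/'+n,np.hstack([u,v]))
E
python3 v.py c4.png
```

```text
4.6 [ 0.54740611 -0.09035749  0.24300643] 0.06320987195426343 [ 0.274983   -0.97971671 -1.03756029]
```

View pics/c4.png

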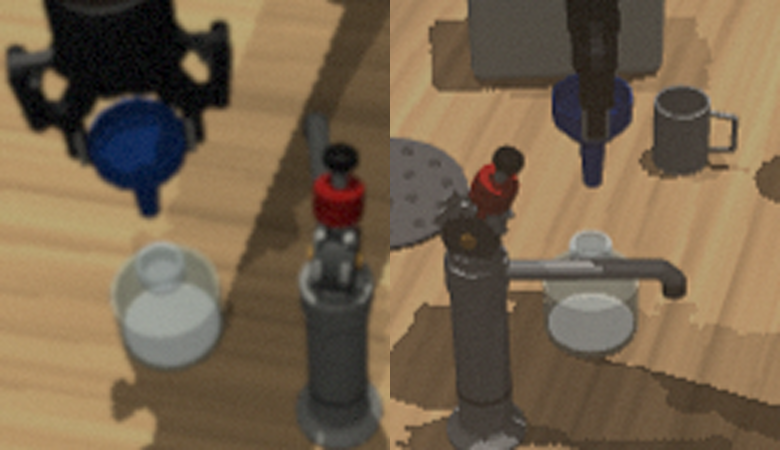

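Run:
```python
from h import *
a=cam('scene');b=cam('side')
S=lambda x,y:(200+x/3-.33,190+y/3-.33); B=lambda x,y:(240+(x-390)/3-.33,150+y/3-.33)
print('tip',tri(a,S(150,211),b,B(593,183)))
print('band',tri(a,S(138,143),b,B(593,106)))
print('mouth',tri(a,S(160,261),b,B(592,242)))
c=cv2.resize(a['img'][250:310,230:280,::-1],None,fx=8,fy=8,interpolation=cv2.INTER_CUBIC)
d=cv2.resize(b['img'][210:270,282:332,::-1],None,fx=8,fy=8,interpolation=cv2.INTER_CUBIC)
cv2.imwrite('pics/j.png',np.hstack([c,d]))
```

```text
tip (array([ 0.54651923, -0.08993845,  0.16244253]), np.float64(0.001599260340419723))
band (array([ 0.54589558, -0.08892438,  0.24053902]), np.float64(0.0010030605977058883))
mouth (array([ 0.54752752, -0.08960328,  0.09924638]), np.float64(0.0019607648487763875))
```

View pics/j.png

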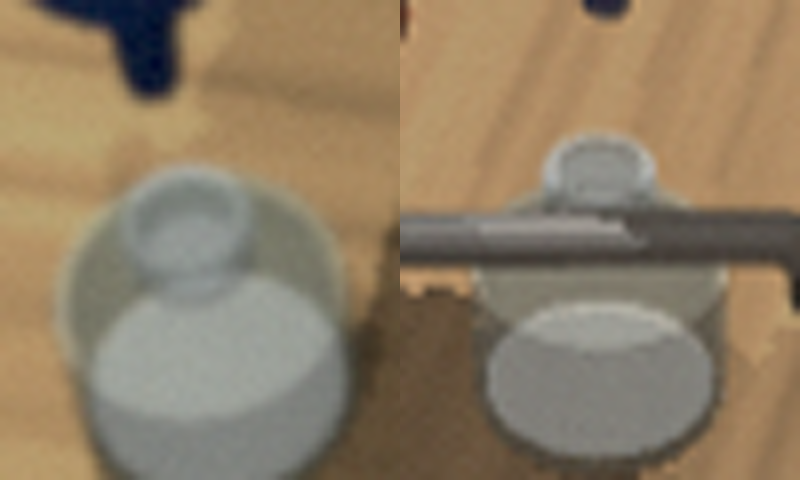

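The stem tip triangulates to (0.5465, -0.090) and the jar mouth to (0.548, -0.0895, 0.099). That is a 1.5 mm correction. Lowering until just short of seated.

Emit:
{"op": "jog_arm", "data": {
  "deltas": [
    {"fingers": 0.6, "x": 2, "y": 0, "z": -20, "twist": 0},
    {"fingers": 0.6, "x": 2, "y": 0, "z": -40, "twist": 0},
    {"fingers": 0.6, "x": 2, "y": 0, "z": -55, "twist": 0},
    {"fingers": 0.6, "x": 2, "y": 0, "z": -65, "twist": 0},
    {"fingers": 0.6, "x": 2, "y": 0, "z": -75, "twist": 0},
    {"fingers": 0.6, "x": 2, "y": 0, "z": -85, "twist": 0},
    {"fingers": 0.6, "x": 2, "y": 0, "z": -95, "twist": 0},
    {"fingers": 0.6, "x": 2, "y": 0, "z": -101, "twist": 0},
    {"fingers": 0.6, "x": 2, "y": 0, "z": -101, "twist": 0}
  ]
}}

```text
time: 5.6
ee_pos: [0.5492, -0.0909, 0.1413]
tcp_rot: [-20.6, 89.9, 178.4]
wrist_force: [-0.3, 0.5, -0.6]
opening: 0.0629
```

```bash
python3 v.py c5.png
```

```text
5.7 [ 0.54959677 -0.09100542  0.14247535] 0.06294250105537692 [-0.11307911  0.10901716  0.01754222]
```

View pics/c5.png

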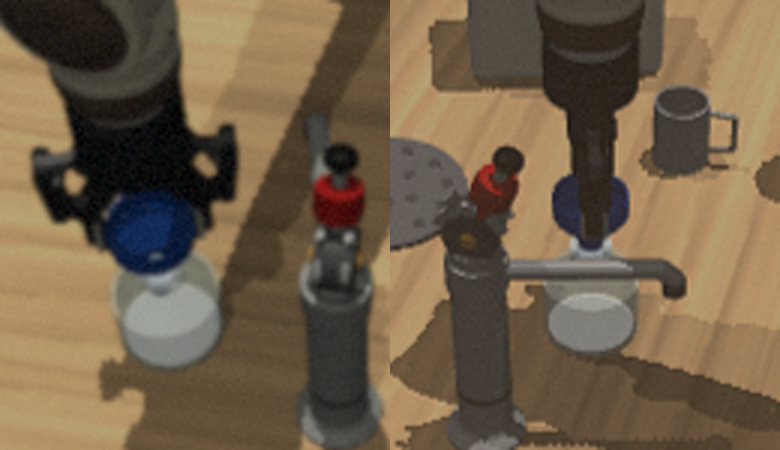

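The stem is inside the neck, no contact force shows, and the jar hasn't moved. I'll lower the last 9 mm in small steps.

Emit:
{"op": "jog_arm", "data": {
  "deltas": [
    {"fingers": 0.6, "x": 0, "y": 0, "z": -2, "twist": 0},
    {"fingers": 0.6, "x": 0, "y": 0, "z": -4, "twist": 0},
    {"fingers": 0.6, "x": 0, "y": 0, "z": -6, "twist": 0},
    {"fingers": 0.6, "x": 0, "y": 0, "z": -7, "twist": 0},
    {"fingers": 0.6, "x": 0, "y": 0, "z": -8, "twist": 0},
    {"fingers": 0.6, "x": 0, "y": 0, "z": -8, "twist": 0}
  ]
}}

```text
time: 6.3
ee_pos: [0.5498, -0.0907, 0.1354]
tcp_rot: [-146.2, 90.0, 52.8]
wrist_force: [-1.8, 1.6, 6.1]
opening: 0.0631
```

A 6 N upward force shows it is touching the rim. Letting go.

Emit:
{"op": "jog_arm", "data": {
  "deltas": [
    {"fingers": 0.75, "x": 0, "y": 0, "z": 0, "twist": 0},
    {"fingers": 0.8, "x": 0, "y": 0, "z": 0, "twist": 0},
    {"fingers": 0.9, "x": 0, "y": 0, "z": 0, "twist": 0},
    {"fingers": 1, "x": 0, "y": 0, "z": 0, "twist": 0},
    {"fingers": 1, "x": 0, "y": 0, "z": 0, "twist": 0}
  ]
}}

```text
time: 6.8
ee_pos: [0.5498, -0.0907, 0.1352]
tcp_rot: [-105.9, 90.0, 93.1]
wrist_force: [0.5, 1.0, -0.6]
opening: 0.0858
```

Emit:
{"op": "jog_arm", "data": {
  "deltas": [
    {"fingers": 1, "x": 0, "y": 0, "z": 10, "twist": 0},
    {"fingers": 1, "x": 0, "y": 0, "z": 30, "twist": 0},
    {"fingers": 1, "x": 0, "y": 0, "z": 60, "twist": 0},
    {"fingers": 1, "x": 0, "y": 0, "z": 100, "twist": 0},
    {"fingers": 1, "x": 0, "y": 0, "z": 120, "twist": 0},
    {"fingers": 1, "x": 0, "y": 0, "z": 120, "twist": 0}
  ]
}}

```text
time: 7.4
ee_pos: [0.5507, -0.0909, 0.2594]
tcp_rot: [153.9, 89.7, -7.1]
wrist_force: [0.2, 0.0, -0.5]
opening: 0.0852
```

```bash
python3 v.py c6.png
python3 - <<'E'
from h import *
cam('wrist','w6.png')
E
```

```text
7.5 [ 0.54994686 -0.09078347  0.25553424] 0.08560182981486265 [ 0.03047678 -0.5451116  -0.67068652]
```

View pics/c6.png

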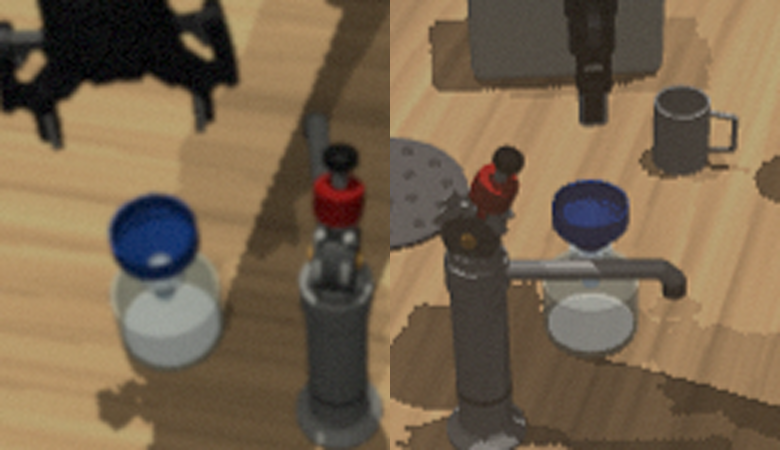

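View pics/w6.png

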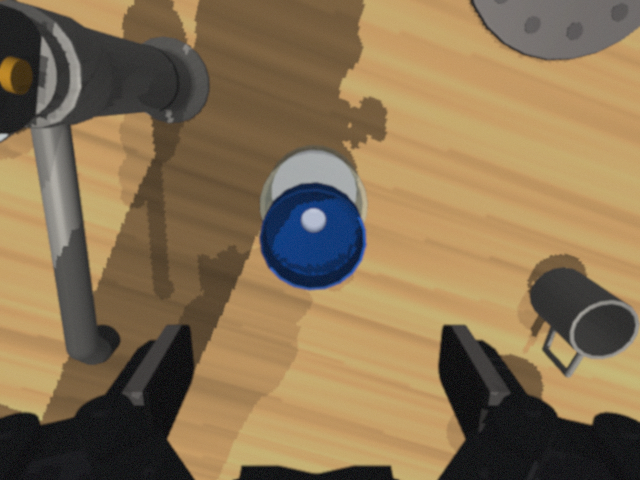

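The funnel sits in the neck, upright in both views: scene crop (155,236), side crop (591,215). The wrist view shows the spout tube running from (50,140) to (85,335). Next I measure the funnel mouth, the spout line and the tap axis.

Run:
```python
from h import *
a=cam('scene');b=cam('side');w=cam('wrist');o=bot.get_obs();print(o['ee_pos'],o['tcp_rot'])
S=lambda x,y:(200+x/3-.33,190+y/3-.33); B=lambda x,y:(240+(x-390)/3-.33,150+y/3-.33)
print('mouth',tri(a,S(154,228),b,B(590,204)))
def blue(c):
    h=cv2.cvtColor(c['img'],cv2.COLOR_RGB2HSV);m=cv2.inRange(h,(105,90,30),(130,255,255))
    return m
m=blue(w);k,l,s,ce=cv2.connectedComponentsWithStats(m)
i=1+s[1:,4].argmax();ct=max(cv2.findContours((l==i).astype(np.uint8),0,2)[0],key=len);e=cv2.fitEllipse(ct)
print(e,'wrist mouth',onz(w,*e[0],.14), 'stem hole at z~.07', onz(w,313,220,.075))
P=[onz(w,*p,.175) for p in((52,150),(65,230),(75,290),(82,332))];print('tube',np.round(P,4))
v=P[2]-P[0];print('dir deg',np.degrees(np.arctan2(v[1],v[0])))
A=[onz(w,170,80,.005)]; print('flange',A)
kn=tri(a,S(340,160),b,B(508,160));print('knob',kn)
```

```text
[ 0.5493903  -0.09066445  0.25401034] [-37.12351214  89.88437122 161.85408756]
mouth (array([ 0.54798642, -0.08850251,  0.14206303]), np.float64(0.0003223509817257416))
((313.35723876953125, 236.23202514648438), (104.17337799072266, 105.92735290527344), 174.7787628173828) wrist mouth [ 0.55201718 -0.0866046   0.14      ] stem hole at z~.07 [ 0.54326778 -0.0889121   0.075     ]
tube [[0.5634 0.0446 0.175 ]
 [0.5263 0.0333 0.175 ]
 [0.4953 0.0237 0.175 ]
 [0.4718 0.0162 0.175 ]]
dir deg -162.9317075836042
flange [array([0.59747969, 0.05243571, 0.005     ])]
knob (array([0.56906259, 0.05092852, 0.28564446]), np.float64(0.0013037267085133446))
```

The funnel mouth measures z = 0.142 m against an expected 0.140, and it lies within 1–3 mm of the jar axis, so it is seated. The tap axis is about (0.598, 0.053). The spout points at 197°, and the target direction over the funnel is 251° at r = 0.150 m. I'll turn the wrist half round so the wrist camera stays away from the lever.

Emit:
{"op": "jog_arm", "data": {
  "deltas": [
    {"fingers": 1, "x": -15, "y": 10, "z": 10, "twist": 8},
    {"fingers": 1, "x": -40, "y": 30, "z": 30, "twist": 16},
    {"fingers": 1, "x": -70, "y": 55, "z": 40, "twist": 24},
    {"fingers": 1, "x": -95, "y": 75, "z": 40, "twist": 32},
    {"fingers": 1, "x": -110, "y": 90, "z": 40, "twist": 40},
    {"fingers": 1, "x": -110, "y": 90, "z": 40, "twist": 48},
    {"fingers": 1, "x": -110, "y": 90, "z": 40, "twist": 56},
    {"fingers": 1, "x": -110, "y": 90, "z": 40, "twist": 64},
    {"fingers": 1, "x": -110, "y": 90, "z": 40, "twist": 72},
    {"fingers": 1, "x": -110, "y": 90, "z": 40, "twist": 80}
  ]
}}

```text
time: 8.7
ee_pos: [0.4391, -0.0006, 0.2933]
tcp_rot: [-59.1, 89.8, -139.8]
wrist_force: [0.4, 0.3, 0.2]
opening: 0.0855
```

Emit:
{"op": "jog_arm", "data": {
  "deltas": [
    {"fingers": 1, "x": 0, "y": 0, "z": 0, "twist": 8},
    {"fingers": 1, "x": 0, "y": 0, "z": 0, "twist": 16},
    {"fingers": 0.9, "x": 0, "y": 0, "z": 0, "twist": 24},
    {"fingers": 0.8, "x": 0, "y": 0, "z": 0, "twist": 32},
    {"fingers": 0.7, "x": 0, "y": 0, "z": 0, "twist": 40},
    {"fingers": 0.6, "x": 0, "y": 0, "z": 0, "twist": 48},
    {"fingers": 0.5, "x": 0, "y": 0, "z": 0, "twist": 56},
    {"fingers": 0.5, "x": 0, "y": 0, "z": 0, "twist": 64},
    {"fingers": 0.5, "x": 0, "y": 0, "z": 0, "twist": 72},
    {"fingers": 0.5, "x": 0, "y": 0, "z": 0, "twist": 80}
  ]
}}

```text
time: 9.7
ee_pos: [0.4389, -0.0006, 0.2926]
tcp_rot: [-86.4, 89.9, -86.8]
wrist_force: [-0.2, -0.5, -0.8]
opening: 0.0424
```

Emit:
{"op": "jog_arm", "data": {
  "deltas": [
    {"fingers": 0.5, "x": 0, "y": 0, "z": 0, "twist": 8},
    {"fingers": 0.5, "x": 0, "y": 0, "z": 0, "twist": 17},
    {"fingers": 0.5, "x": 0, "y": 0, "z": 0, "twist": 17}
  ]
}}

```text
time: 10.0
ee_pos: [0.4386, -0.0006, 0.2919]
tcp_rot: [-112.6, 89.9, -95.8]
wrist_force: [-0.6, -0.1, 0.8]
opening: 0.0429
```

```bash
cat > st.py <<'E'
from h import *
o=bot.get_obs();M=R.from_euler('xyz',o['tcp_rot'],degrees=True).as_matrix()
print(round(o['time'],2),o['ee_pos'].round(4),'jaw',np.degrees(np.arctan2(M[1,1],M[0,1])).round(1),'q',o['q'].round(1),'F',o['wrist_force'].round(1),'op',round(o['opening'],4))
E
python3 st.py
```

```text
10.0 [ 0.4386 -0.0006  0.2919] jaw 106.8 q [-0.000e+00 -8.900e+00  1.500e+00  1.004e+02 -1.000e-01 -1.680e+01] F [-0.6 -0.1  0.8] op 0.0429
```

Emit:
{"op": "jog_arm", "data": {
  "deltas": [
    {"fingers": 0.5, "x": 25, "y": 10, "z": 0, "twist": 0},
    {"fingers": 0.5, "x": 43, "y": 18, "z": -20, "twist": 0},
    {"fingers": 0.5, "x": 43, "y": 18, "z": -50, "twist": 0},
    {"fingers": 0.5, "x": 43, "y": 18, "z": -75, "twist": 0},
    {"fingers": 0.5, "x": 43, "y": 18, "z": -95, "twist": 0},
    {"fingers": 0.5, "x": 43, "y": 18, "z": -111, "twist": 0},
    {"fingers": 0.5, "x": 43, "y": 18, "z": -111, "twist": 0}
  ]
}}

```text
time: 10.7
ee_pos: [0.4804, 0.0173, 0.1784]
tcp_rot: [-168.4, 89.7, -151.9]
wrist_force: [0.5, 0.3, 0.4]
opening: 0.0426
```

```bash
python3 st.py
python3 - <<'E'
from h import *
cam('wrist','w7.png')
E
```

```text
10.7 [0.4804 0.0173 0.1784] jaw 106.6 q [  2.1  -5.1  -7.7  87.6  -0.1 -14.4] F [0.5 0.3 0.4] op 0.0426
```

View pics/w7.png

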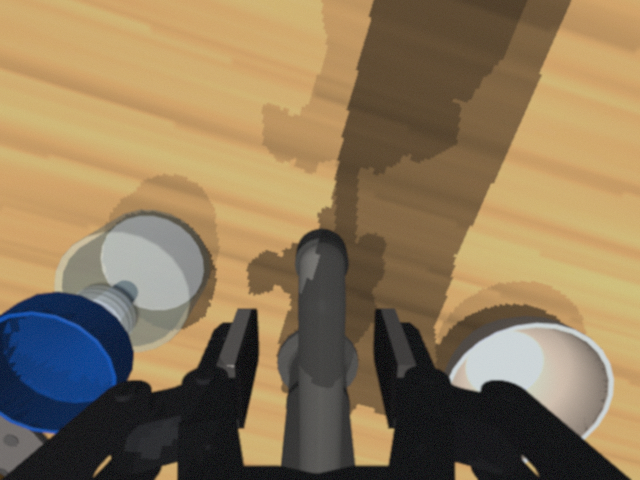

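The tube lies centred between the fingers at (322,350). I'll narrow the cage to about 19 mm and compute the arc.

Run:
```python
import numpy as np
c=np.array([.5985,.053]);p=np.array([.4804,.0173])-c
r=np.hypot(*p);a=np.arctan2(p[1],p[0]);print(r,np.degrees(a)%360)
for t in [4,8,13,18,23,28,33,38,43,47,50,52,53,54,55]:
    b=a+np.radians(t);print(t,(1e3*(r*np.array([np.cos(b),np.sin(b)])-p)).round(1))
```

```text
0.12337787483985939 196.81934234603503
4 [ 2.8 -8.2]
8 [  6.1 -16.1]
13 [ 11.1 -25.7]
18 [ 16.8 -34.7]
23 [ 23.3 -43.3]
28 [ 30.6 -51.3]
33 [ 38.5 -58.6]
38 [ 47.  -65.1]
43 [ 56.1 -71. ]
47 [ 63.7 -75. ]
50 [ 69.5 -77.7]
52 [ 73.5 -79.3]
53 [ 75.5 -80.1]
54 [ 77.6 -80.8]
55 [ 79.6 -81.5]
```

Emit:
{"op": "jog_arm", "data": {
  "deltas": [
    {"fingers": 0.35, "x": 0, "y": 0, "z": 2, "twist": 0},
    {"fingers": 0.23, "x": 0, "y": 0, "z": 2, "twist": 0},
    {"fingers": 0.23, "x": 0, "y": 0, "z": 2, "twist": 0},
    {"fingers": 0.23, "x": 0, "y": 0, "z": 2, "twist": 0}
  ]
}}

```text
time: 11.15
ee_pos: [0.4812, 0.0174, 0.1826]
tcp_rot: [-142.1, 89.8, -125.5]
wrist_force: [-0.1, 0.8, 0.2]
opening: 0.0199
```

Emit:
{"op": "jog_arm", "data": {
  "deltas": [
    {"fingers": 0.23, "x": 3, "y": -8, "z": -2, "twist": 4},
    {"fingers": 0.23, "x": 6, "y": -16, "z": -3, "twist": 8},
    {"fingers": 0.23, "x": 11, "y": -26, "z": -3, "twist": 13},
    {"fingers": 0.23, "x": 17, "y": -35, "z": -3, "twist": 18},
    {"fingers": 0.23, "x": 23, "y": -43, "z": -3, "twist": 23},
    {"fingers": 0.23, "x": 30, "y": -51, "z": -3, "twist": 28},
    {"fingers": 0.23, "x": 38, "y": -58, "z": -3, "twist": 33},
    {"fingers": 0.23, "x": 47, "y": -65, "z": -3, "twist": 38},
    {"fingers": 0.23, "x": 56, "y": -71, "z": -3, "twist": 43},
    {"fingers": 0.23, "x": 56, "y": -71, "z": -3, "twist": 43}
  ]
}}

```text
time: 12.15
ee_pos: [0.5378, -0.0542, 0.1794]
tcp_rot: [-143.7, 89.8, -84.1]
wrist_force: [-0.2, 1.2, -0.6]
opening: 0.0196
```

```bash
python3 st.py; python3 v.py c8.png
```

```text
12.15 [ 0.5378 -0.0542  0.1794] jaw 149.6 q [ -5.7   2.8   0.1  87.3  -0.2 -65.3] F [-0.2  1.2 -0.6] op 0.0196
12.25 [ 0.53700069 -0.05363021  0.17947492] 0.019183535409209317 [0.36177732 1.61770074 0.20058022]
```

View pics/c8.png

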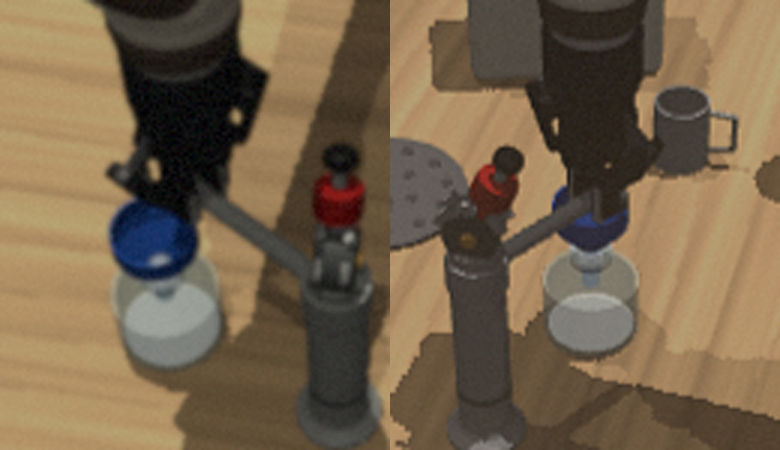

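Emit:
{"op": "jog_arm", "data": {
  "deltas": [
    {"fingers": 0.23, "x": 7, "y": -4, "z": 0, "twist": 4},
    {"fingers": 0.23, "x": 14, "y": -7, "z": 0, "twist": 7},
    {"fingers": 0.23, "x": 19, "y": -9, "z": 0, "twist": 10},
    {"fingers": 0.23, "x": 22, "y": -10, "z": 0, "twist": 11},
    {"fingers": 0.23, "x": 22, "y": -10, "z": 0, "twist": 11},
    {"fingers": 0.4, "x": 22, "y": -10, "z": 0, "twist": 11},
    {"fingers": 0.5, "x": 22, "y": -10, "z": 0, "twist": 11},
    {"fingers": 0.5, "x": 22, "y": -10, "z": 0, "twist": 11}
  ]
}}

```text
time: 13.05
ee_pos: [0.5589, -0.0635, 0.1796]
tcp_rot: [-147.1, 89.8, -76.7]
wrist_force: [-0.4, -0.3, -0.8]
opening: 0.0425
```

```bash
python3 st.py
python3 - <<'E'
from h import *
cam('wrist','w9.png')
E
```

```text
13.05 [ 0.5589 -0.0635  0.1796] jaw 160.4 q [ -6.4   5.8   3.3  87.5  -0.1 -76.8] F [-0.4 -0.3 -0.8] op 0.0425
```

View pics/w9.png

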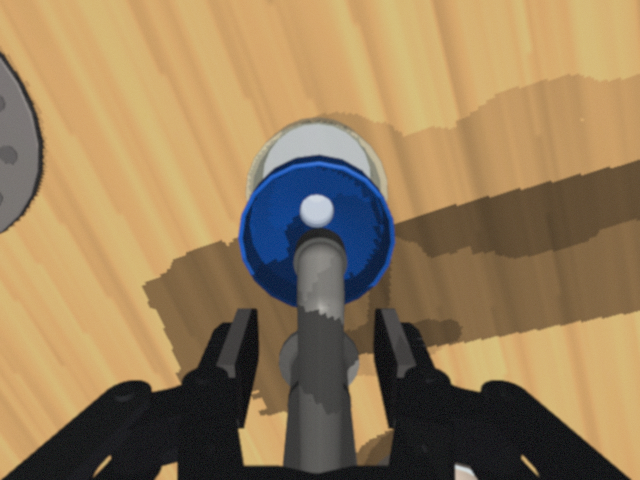

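The spout runs straight over the funnel's middle, with the nozzle at (320,250) in front of the funnel centre and laterally centred on it. I'll raise the hand, turn the jaws across the tap's y axis and go above the lever.

Emit:
{"op": "jog_arm", "data": {
  "deltas": [
    {"fingers": 0.5, "x": 0, "y": 0, "z": 15, "twist": 0},
    {"fingers": 0.6, "x": 0, "y": 0, "z": 45, "twist": 0},
    {"fingers": 0.7, "x": 0, "y": 0, "z": 90, "twist": -8},
    {"fingers": 0.7, "x": 0, "y": 0, "z": 130, "twist": -16},
    {"fingers": 0.7, "x": 0, "y": 0, "z": 170, "twist": -24},
    {"fingers": 0.7, "x": 0, "y": 0, "z": 175, "twist": -32},
    {"fingers": 0.7, "x": 0, "y": 0, "z": 175, "twist": -40},
    {"fingers": 0.7, "x": 0, "y": 0, "z": 175, "twist": -48},
    {"fingers": 0.7, "x": 0, "y": 20, "z": 175, "twist": -56},
    {"fingers": 0.7, "x": 5, "y": 40, "z": 175, "twist": -64}
  ]
}}

```text
time: 14.1
ee_pos: [0.5636, -0.0235, 0.3549]
tcp_rot: [-140.0, 89.9, -134.0]
wrist_force: [-0.5, 0.4, -0.4]
opening: 0.0598
```

Emit:
{"op": "jog_arm", "data": {
  "deltas": [
    {"fingers": 0.7, "x": 5, "y": 30, "z": 0, "twist": -6},
    {"fingers": 0.7, "x": 10, "y": 60, "z": 0, "twist": -6},
    {"fingers": 0.7, "x": 15, "y": 75, "z": 0, "twist": -6},
    {"fingers": 0.7, "x": 15, "y": 75, "z": 0, "twist": -6}
  ]
}}

```text
time: 14.5
ee_pos: [0.579, 0.0531, 0.3545]
tcp_rot: [-148.1, 89.8, -148.0]
wrist_force: [-0.0, -1.1, 0.2]
opening: 0.06
```

```bash
python3 st.py; python3 v.py c10.png
python3 - <<'E'
from h import *
w=cam('wrist','w10.png'); a=cam('scene')
print(proj(w,[[.569,.0515,.2906],[.5806,.0515,.2584]]))
E
```

```text
14.5 [0.579  0.0531 0.3545] jaw 90.1 q [ 5.300e+00  1.410e+01  3.260e+01  1.087e+02 -1.000e-01  5.200e+00] F [-0.  -1.1  0.2] op 0.06
14.6 [0.57864    0.05127858 0.35480622] 0.05991969282840895 [ 0.65388573 -0.13611785 -0.19809306]
[[313.43435273 260.77955566]
 [313.89995604 259.14894984]]
```

View pics/w10.png

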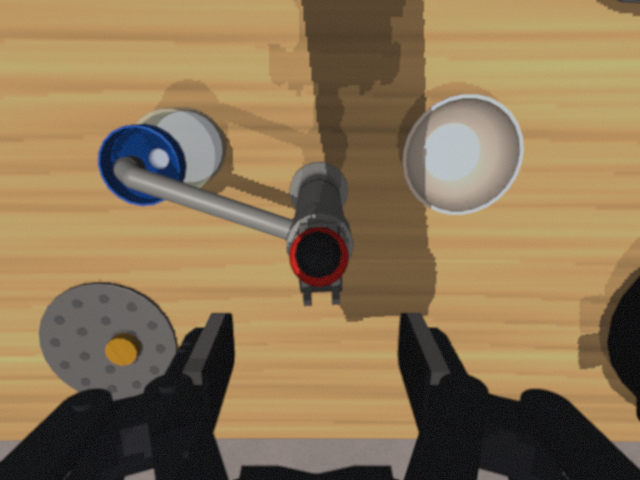

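View pics/c10.png

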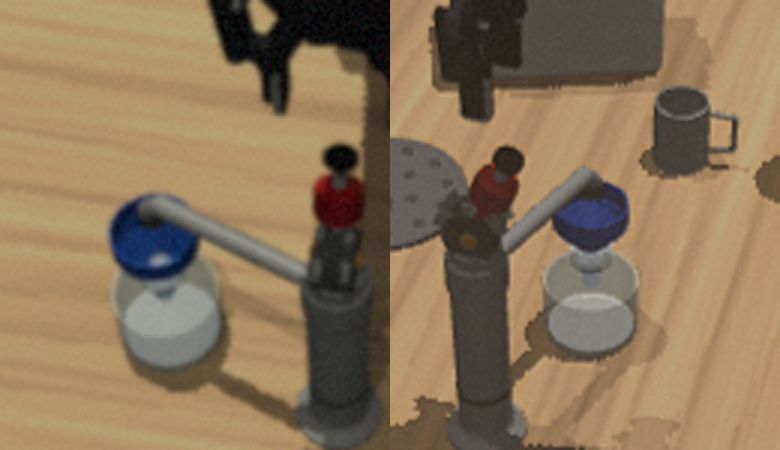

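Run:
```python
from h import *
w=cam('wrist'); a=cam('scene');b=cam('side')
S=lambda x,y:(200+x/3-.33,190+y/3-.33); B=lambda x,y:(240+(x-390)/3-.33,150+y/3-.33)
h=cv2.cvtColor(w['img'],cv2.COLOR_RGB2HSV)
print('mouth',onz(w,142,164,.14),'spout end outer edge',onz(w,115,163,.175),'tube',onz(w,128,168,.183),onz(w,240,210,.183))
print('mouth tri',tri(a,S(154,228),b,B(590,204))[0],'spout end top',tri(a,S(152,206),b,B(591,180)))
m=cv2.inRange(h,(0,140,60),(8,255,255));x,y,ww,hh=cv2.boundingRect(max(cv2.findContours(m,0,2)[0],key=cv2.contourArea));print('red',x,y,ww,hh,onz(w,x+ww/2,y+hh/2,.265),'knob',onz(w,318,254,.2906)); print(bot.get_obs()['ee_pos'])
```

```text
mouth [ 0.5465903 -0.0844807  0.14     ] spout end outer edge [ 0.54067645 -0.08906329  0.175     ] tube [ 0.54285163 -0.07702998  0.183     ] [ 0.57239975 -0.00210623  0.183     ]
mouth tri [ 0.54798642 -0.08850251  0.14206303] spout end top (array([ 0.54677972, -0.08727724,  0.16830125]), np.float64(0.0001805339930516329))
red 290 227 60 60 [0.57686298 0.05417853 0.265     ] knob [0.56561987 0.05303201 0.2906    ]
[0.57851949 0.05067809 0.3551107 ]
```

The outlet is within about 8 mm of the funnel middle. The collar measures about (0.577–0.581, 0.0525). Descending around the collar.

Emit:
{"op": "jog_arm", "data": {
  "deltas": [
    {"fingers": 0.7, "x": 2, "y": 2, "z": -20, "twist": 0},
    {"fingers": 0.7, "x": 2, "y": 2, "z": -40, "twist": 0},
    {"fingers": 0.7, "x": 2, "y": 2, "z": -60, "twist": 0},
    {"fingers": 0.7, "x": 2, "y": 2, "z": -80, "twist": 0},
    {"fingers": 0.7, "x": 2, "y": 2, "z": -92, "twist": 0},
    {"fingers": 0.7, "x": 2, "y": 2, "z": -97, "twist": 0},
    {"fingers": 0.7, "x": 2, "y": 2, "z": -97, "twist": 0}
  ]
}}

```text
time: 15.55
ee_pos: [0.5803, 0.0523, 0.2578]
tcp_rot: [-144.3, 89.8, -144.5]
wrist_force: [0.2, -0.8, 0.9]
opening: 0.0599
```

```bash
python3 st.py; python3 v.py c11.png
python3 - <<'E'
from h import *
cam('wrist','w11.png')
E
```

```text
15.55 [0.5803 0.0523 0.2578] jaw 89.9 q [ 5.2 10.  16.7 96.8 -0.1  5.3] F [ 0.2 -0.8  0.9] op 0.0599
15.65 [0.58065373 0.05245485 0.25897167] 0.05965895657616131 [ 1.19834919 -0.08706533 -0.04029091]
```

View pics/w11.png

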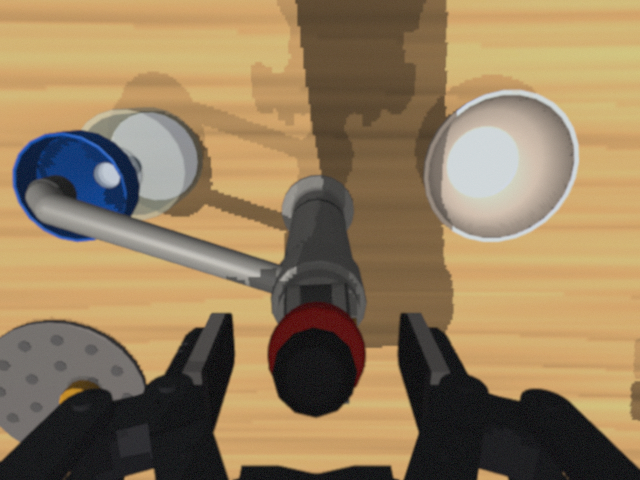

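View pics/c11.png

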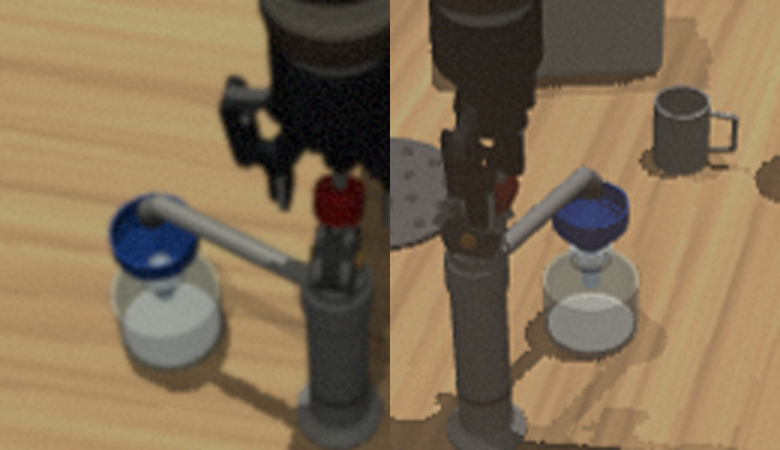

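The collar and knob sit centred between the fingers, at (317,350). Closing on the collar.

Emit:
{"op": "jog_arm", "data": {
  "deltas": [
    {"fingers": 0.45, "x": 0, "y": 0, "z": 0, "twist": 0},
    {"fingers": 0.25, "x": 0, "y": 0, "z": 0, "twist": 0},
    {"fingers": 0.25, "x": 0, "y": 0, "z": 0, "twist": 0},
    {"fingers": 0.25, "x": 0, "y": 0, "z": 0, "twist": 0},
    {"fingers": 0.25, "x": 0, "y": 0, "z": 0, "twist": 0}
  ],
  "grip_force": 45
}}

```text
time: 16.2
ee_pos: [0.581, 0.0527, 0.26]
tcp_rot: [-40.8, 89.9, -40.9]
wrist_force: [-0.4, 1.0, 5.0]
opening: 0.0305
```

```bash
python3 st.py; python3 v.py c12.png
```

```text
16.2 [0.581  0.0527 0.26  ] jaw 89.9 q [ 5.2  9.9 16.8 96.9 -0.1  5.3] F [-0.4  1.   5. ] op 0.0305
16.3 [0.58097959 0.05277029 0.26002438] 0.03081248029879058 [-1.33860227  1.52482956  6.49765181]
```

View pics/c12.png

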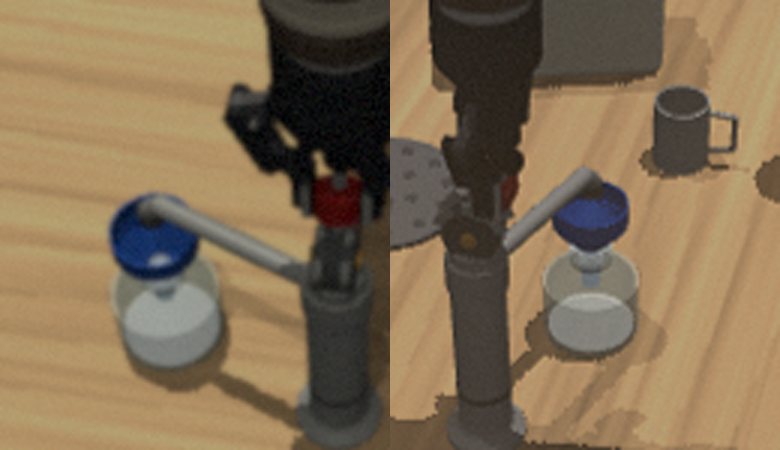

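Held at 31 mm, against a 32 mm collar. Lifting 11 mm along the lever axis.

Emit:
{"op": "jog_arm", "data": {
  "deltas": [
    {"fingers": 0.25, "x": -1, "y": 0, "z": 3, "twist": 0},
    {"fingers": 0.25, "x": -2, "y": 0, "z": 6, "twist": 0},
    {"fingers": 0.25, "x": -3, "y": 0, "z": 8, "twist": 0},
    {"fingers": 0.25, "x": -4, "y": 0, "z": 10, "twist": 0},
    {"fingers": 0.25, "x": -4.5, "y": 0, "z": 11, "twist": 0},
    {"fingers": 0.25, "x": -4.5, "y": 0, "z": 11, "twist": 0},
    {"fingers": 0.25, "x": -4.5, "y": 0, "z": 11, "twist": 0}
  ]
}}

```text
time: 17.0
ee_pos: [0.5765, 0.0526, 0.2709]
tcp_rot: [-50.0, 89.9, -50.1]
wrist_force: [2.5, -1.6, -4.6]
opening: 0.0308
```

```bash
python3 st.py; python3 v.py c13.png
```

```text
17.0 [0.5765 0.0526 0.2709] jaw 89.9 q [ 5.3  9.6 17.7 98.1 -0.1  5.3] F [ 2.5 -1.6 -4.6] op 0.0308
17.1 [0.57648839 0.05262829 0.27087297] 0.030404099205967514 [ 2.88520935 -2.56807894 -5.60009221]
```

View pics/c13.png

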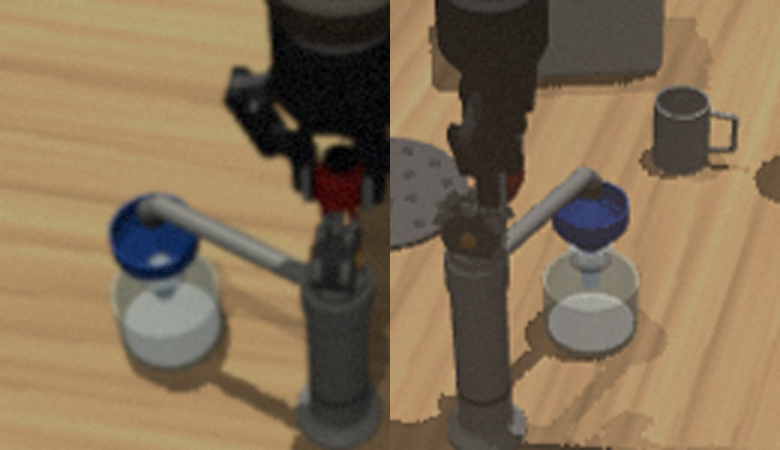

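The wrist now feels about 6 N along the lever, which is the spring force near full lift, and the view shows the collar up against the knob. Swinging the first half of the arc.

Emit:
{"op": "jog_arm", "data": {
  "deltas": [
    {"fingers": 0.25, "x": 3, "y": 0, "z": 1, "twist": 0},
    {"fingers": 0.25, "x": 6, "y": 0, "z": 2, "twist": 0},
    {"fingers": 0.25, "x": 9, "y": 0, "z": 2.7, "twist": 0},
    {"fingers": 0.25, "x": 12, "y": 0, "z": 3.3, "twist": 0},
    {"fingers": 0.25, "x": 15, "y": 0, "z": 3.7, "twist": 0},
    {"fingers": 0.25, "x": 18, "y": 0, "z": 4, "twist": 0},
    {"fingers": 0.25, "x": 21, "y": 0, "z": 4.2, "twist": 0},
    {"fingers": 0.25, "x": 23, "y": 0, "z": 4.2, "twist": 0},
    {"fingers": 0.25, "x": 23, "y": 0, "z": 4.2, "twist": 0}
  ]
}}

```text
time: 18.0
ee_pos: [0.5999, 0.0531, 0.2751]
tcp_rot: [-19.1, 89.9, -19.2]
wrist_force: [-2.0, 4.9, -5.6]
opening: 0.0307
```

```bash
python3 st.py; python3 v.py c14.png
```

```text
18.0 [0.5999 0.0531 0.2751] jaw 89.9 q [ 5.1 13.1 22.3 99.1 -0.   5.1] F [-2.   4.9 -5.6] op 0.0307
18.1 [0.59978278 0.05312982 0.27517527] 0.030478139590859647 [-2.56291692  4.11128145 -5.37263336]
```

View pics/c14.png

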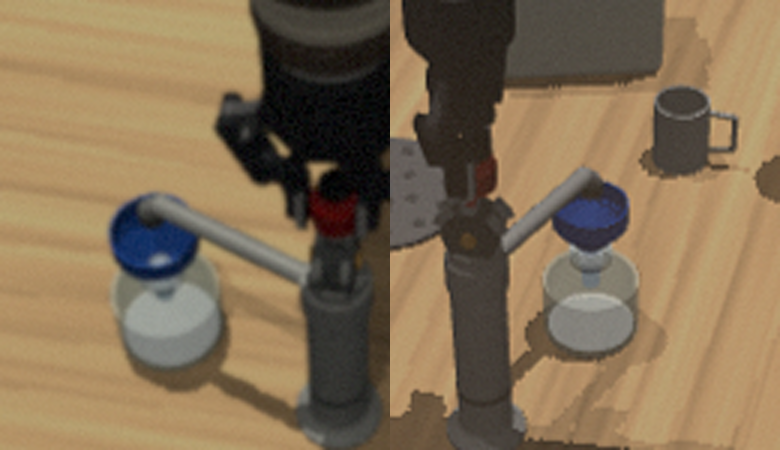

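The lever is upright halfway through and the forces are small. Completing the swing.

Emit:
{"op": "jog_arm", "data": {
  "deltas": [
    {"fingers": 0.25, "x": 3, "y": 0, "z": -0.1, "twist": 0},
    {"fingers": 0.25, "x": 6, "y": 0, "z": -0.4, "twist": 0},
    {"fingers": 0.25, "x": 9, "y": 0, "z": -0.9, "twist": 0},
    {"fingers": 0.25, "x": 12, "y": 0, "z": -1.5, "twist": 0},
    {"fingers": 0.25, "x": 15, "y": 0, "z": -2.4, "twist": 0},
    {"fingers": 0.25, "x": 18, "y": 0, "z": -3.3, "twist": 0},
    {"fingers": 0.25, "x": 20, "y": 0, "z": -4, "twist": 0},
    {"fingers": 0.25, "x": 22, "y": 0, "z": -4.8, "twist": 0},
    {"fingers": 0.25, "x": 24, "y": 0, "z": -5.6, "twist": 0},
    {"fingers": 0.25, "x": 24, "y": 0, "z": -5.6, "twist": 0}
  ]
}}

```text
time: 19.1
ee_pos: [0.6253, 0.0533, 0.2709]
tcp_rot: [-2.1, 89.6, -2.2]
wrist_force: [-0.3, -0.1, -0.4]
opening: 0.022
```

```bash
python3 st.py; python3 v.py c15.png
```

```text
19.1 [0.6253 0.0533 0.2709] jaw 90.0 q [ 4.9 16.5 25.9 99.1 -0.   4.9] F [-0.3 -0.1 -0.4] op 0.022
19.2 [0.62477283 0.05315029 0.27081247] 0.021546724851140276 [1.3573162  3.16321977 2.7382027 ]
```

View pics/c15.png

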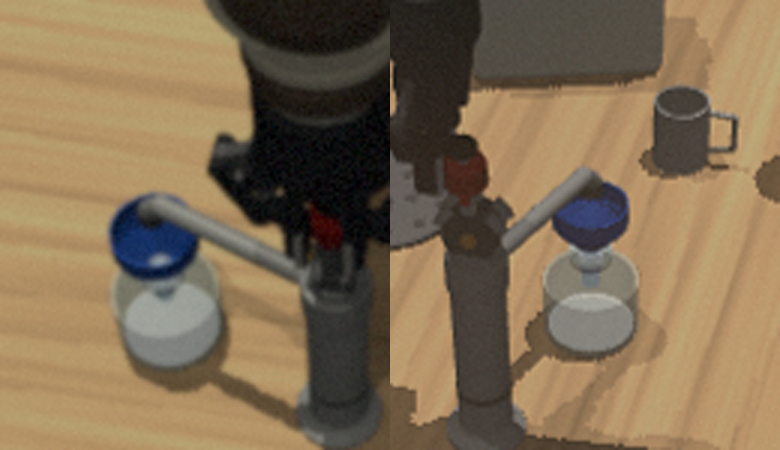

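The fingers slipped off the collar: the opening is 22 mm and the side view shows the red collar at (467,170), beside the fingers. I'll open, rise and look at where the lever stands.

Emit:
{"op": "jog_arm", "data": {
  "deltas": [
    {"fingers": 0.5, "x": 0, "y": 0, "z": 0, "twist": 0},
    {"fingers": 0.75, "x": 0, "y": 0, "z": 0, "twist": 0},
    {"fingers": 0.75, "x": 0, "y": 0, "z": 0, "twist": 0},
    {"fingers": 0.75, "x": 0, "y": 0, "z": 0, "twist": 0},
    {"fingers": 0.75, "x": 0, "y": 0, "z": 20, "twist": 0},
    {"fingers": 0.75, "x": 0, "y": 0, "z": 60, "twist": 0},
    {"fingers": 0.75, "x": -20, "y": 0, "z": 90, "twist": 0},
    {"fingers": 0.75, "x": -40, "y": 0, "z": 90, "twist": 0},
    {"fingers": 0.75, "x": -40, "y": 0, "z": 90, "twist": 0}
  ]
}}

```text
time: 20.1
ee_pos: [0.5835, 0.0531, 0.3629]
tcp_rot: [-1.1, 89.6, -1.2]
wrist_force: [0.3, -0.0, -0.0]
opening: 0.064
```

```bash
python3 st.py; python3 v.py c16.png
python3 - <<'E'
from h import *
cam('wrist','w16.png')
E
```

```text
20.1 [0.5835 0.0531 0.3629] jaw 89.9 q [  5.2  14.7  34.4 109.2  -0.    5.3] F [ 0.3 -0.  -0. ] op 0.064
20.2 [0.58480958 0.05310303 0.36079138] 0.06440409942214641 [-0.57593679 -0.19302565 -0.01144191]
```

View pics/c16.png

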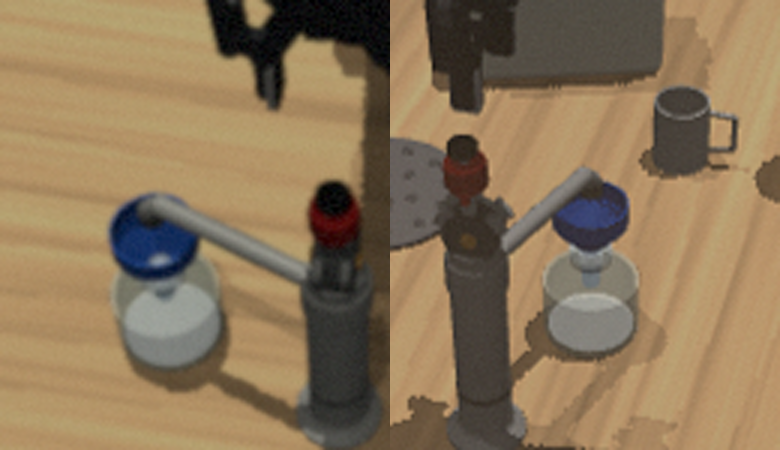

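View pics/w16.png

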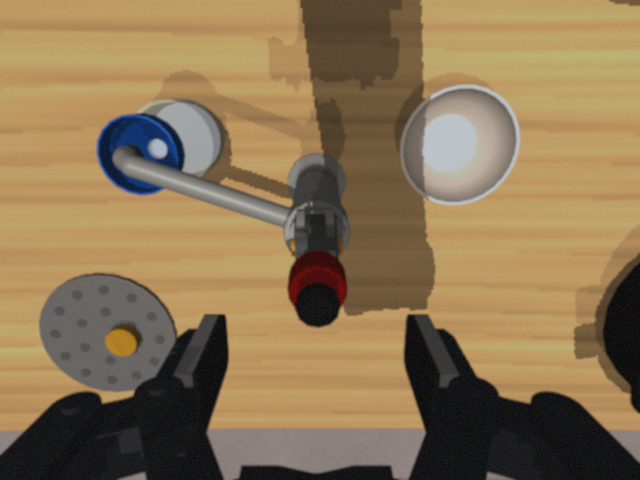

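```bash
cat > k.py <<'E'
from h import *
w=cam('wrist'); a=cam('scene');b=cam('side')
for n,c in(('a',a),('b',b)):
    r=(slice(225,285),slice(285,335)) if n=='a' else (slice(190,250),slice(245,295))
    cv2.imwrite('pics/k%s.png'%n,cv2.resize(c['img'][r][:,:,::-1],None,fx=8,fy=8,interpolation=cv2.INTER_CUBIC))
cv2.imwrite('pics/k.png',np.hstack([cv2.imread('pics/ka.png'),cv2.imread('pics/kb.png')]))
for z in(.285,.29,.297,.305):print(z,onz(w,317,303,z).round(4))
E
python3 k.py
```

```text
0.285 [0.6036 0.0552 0.285 ]
0.29 [0.601  0.0551 0.29  ]
0.297 [0.5974 0.0551 0.297 ]
0.305 [0.5933 0.0551 0.305 ]
```

View pics/k.png

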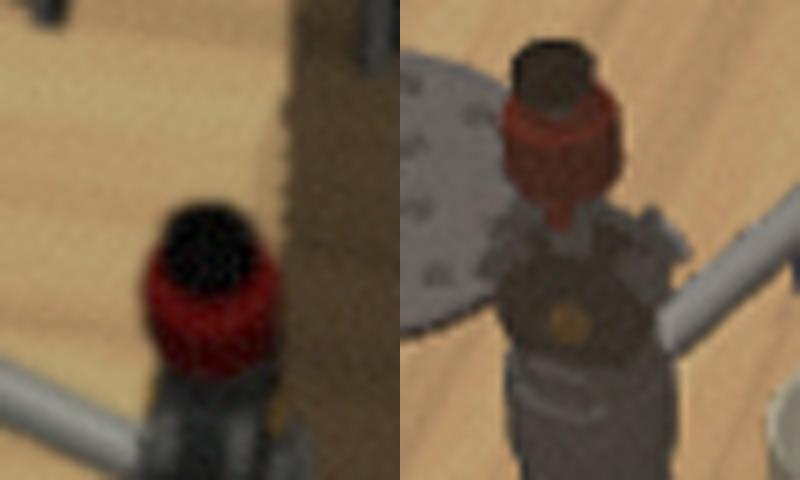

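The lever stands nearly upright, at about 0.4 rad, with the collar raised and its prong riding on the gate: (560,215) in the right-hand enlargement. The collar therefore no longer needs holding, and I can push the knob from the front with closed fingers. I'll place them in front of the knob first.

Emit:
{"op": "jog_arm", "data": {
  "deltas": [
    {"fingers": 0.4, "x": -15, "y": 1, "z": 0, "twist": 0},
    {"fingers": 0, "x": -30, "y": 1, "z": 0, "twist": 0},
    {"fingers": 0, "x": -30, "y": 1, "z": 0, "twist": 0},
    {"fingers": 0, "x": -30, "y": 1, "z": 0, "twist": 0},
    {"fingers": 0, "x": -30, "y": 1, "z": -20, "twist": 0},
    {"fingers": 0, "x": -30, "y": 1, "z": -40, "twist": 0},
    {"fingers": 0, "x": -30, "y": 1, "z": -56, "twist": 0},
    {"fingers": 0, "x": -30, "y": 1, "z": -56, "twist": 0}
  ],
  "grip_force": 30
}}

```text
time: 21.2
ee_pos: [0.5553, 0.054, 0.3011]
tcp_rot: [-115.4, 89.9, -115.5]
wrist_force: [0.4, -0.0, 0.2]
opening: 0.0003
```

```bash
python3 st.py; python3 v.py c17.png
python3 - <<'E'
from h import *
cam('wrist','w17.png')
E
```

```text
21.2 [0.5553 0.054  0.3011] jaw 89.9 q [  5.6   7.7  19.  101.3  -0.    5.7] F [ 0.4 -0.   0.2] op 0.0003
21.3 [0.55556156 0.05406492 0.30384303] -0.00011171176424343178 [-0.59652272 -0.91114609  0.22376986]
```

View pics/c17.png

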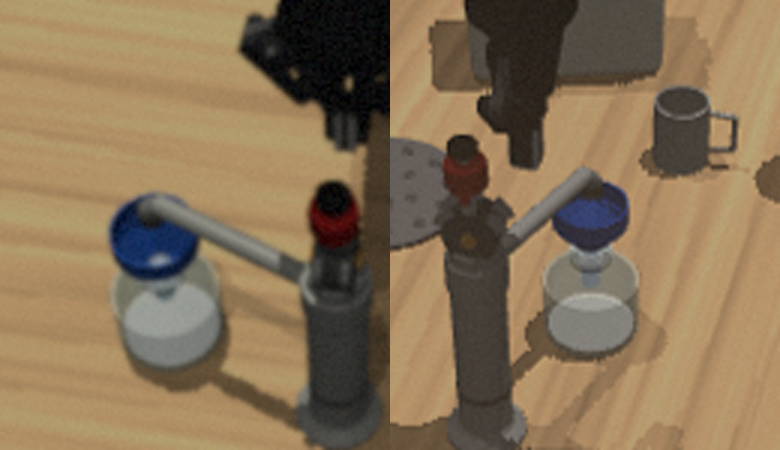

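View pics/w17.png

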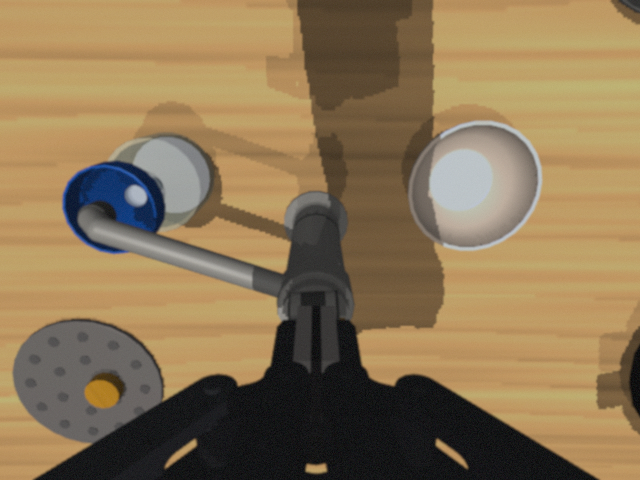

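The closed fingers stand in front of the knob, with tips at knob height. Pushing back.

Emit:
{"op": "jog_arm", "data": {
  "deltas": [
    {"fingers": 0, "x": 8, "y": 0, "z": 0, "twist": 0},
    {"fingers": 0, "x": 16, "y": 0, "z": 0, "twist": 0},
    {"fingers": 0, "x": 22, "y": 0, "z": 0, "twist": 0},
    {"fingers": 0, "x": 27, "y": 0, "z": -1, "twist": 0},
    {"fingers": 0, "x": 32, "y": 0, "z": -1, "twist": 0},
    {"fingers": 0, "x": 37, "y": 0, "z": -1, "twist": 0},
    {"fingers": 0, "x": 41, "y": 0, "z": -2, "twist": 0},
    {"fingers": 0, "x": 45, "y": 0, "z": -2, "twist": 0},
    {"fingers": 0, "x": 45, "y": 0, "z": -2, "twist": 0}
  ]
}}

```text
time: 22.25
ee_pos: [0.6011, 0.0541, 0.3021]
tcp_rot: [-7.9, 89.8, -7.9]
wrist_force: [0.4, 0.6, -0.2]
opening: 0.0003
```

```bash
python3 st.py; python3 v.py c18.png;python3 k.py
```

```text
22.25 [0.6011 0.0541 0.3021] jaw 89.9 q [ 5.200e+00  1.420e+01  2.670e+01  1.022e+02 -1.000e-01  5.200e+00] F [ 0.4  0.6 -0.2] op 0.0003
22.35 [0.60071361 0.05405317 0.30238747] -0.00012357880644922167 [ 0.72029364 -0.18152614  0.19698308]
0.285 [0.5894 0.056  0.285 ]
0.29 [0.5869 0.056  0.29  ]
0.297 [0.5833 0.056  0.297 ]
0.305 [0.5791 0.0559 0.305 ]
```

View pics/c18.png

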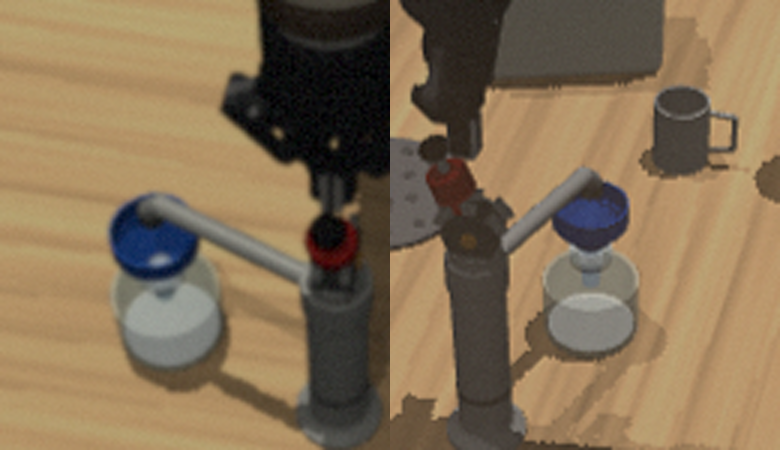

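View pics/k.png

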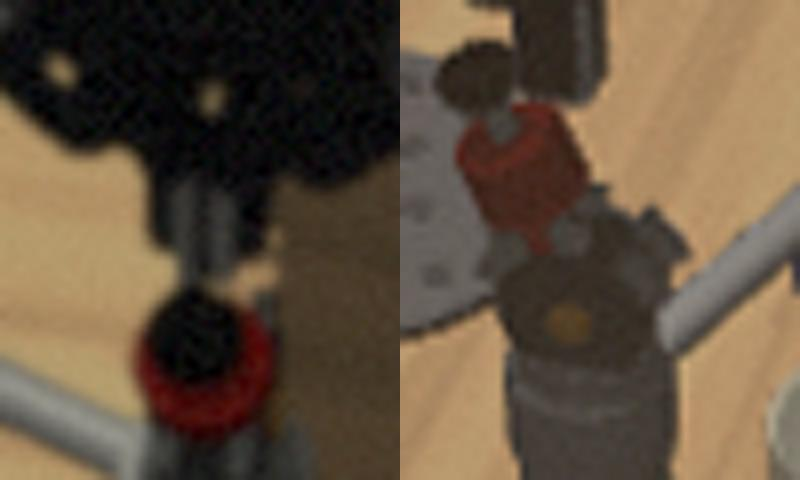

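The lever now leans back and the collar has dropped, showing a gap below the knob. I'll measure the knob and push a little more to be sure of the stop.

Emit:
{"op": "jog_arm", "data": {
  "deltas": [
    {"fingers": 0, "x": 2, "y": 0, "z": 0, "twist": 0},
    {"fingers": 0, "x": 4, "y": 0, "z": 0, "twist": 0},
    {"fingers": 0, "x": 6, "y": 0, "z": 0, "twist": 0},
    {"fingers": 0, "x": 7, "y": 0, "z": 0, "twist": 0},
    {"fingers": 0, "x": 7, "y": 0, "z": 0, "twist": 0}
  ]
}}

```text
time: 23.0
ee_pos: [0.6064, 0.0541, 0.3025]
tcp_rot: [-17.9, 89.9, -18.0]
wrist_force: [-7.7, -0.0, 1.0]
opening: 0.0
```

```bash
python3 st.py
```

```text
23.0 [0.6064 0.0541 0.3025] jaw 89.9 q [  5.1  15.2  27.9 102.6  -0.    5.2] F [-7.7 -0.   1. ] op 0.0
```

It meets a firm stop: 7.7 N at x = 0.606, where 0.605 was predicted. Backing off and rising to check.

Emit:
{"op": "jog_arm", "data": {
  "deltas": [
    {"fingers": 0, "x": -10, "y": 0, "z": 0, "twist": 0},
    {"fingers": 0, "x": -30, "y": 0, "z": 0, "twist": 0},
    {"fingers": 0, "x": -60, "y": 0, "z": 20, "twist": 0},
    {"fingers": 0, "x": -100, "y": 0, "z": 50, "twist": 0},
    {"fingers": 0, "x": -140, "y": 0, "z": 70, "twist": 0},
    {"fingers": 0, "x": -140, "y": 0, "z": 70, "twist": 0},
    {"fingers": 0, "x": -140, "y": 0, "z": 70, "twist": 0}
  ]
}}

```text
time: 23.7
ee_pos: [0.4664, 0.0542, 0.3735]
tcp_rot: [-1.1, 89.8, -1.1]
wrist_force: [0.4, -0.8, -0.8]
opening: -0.0003
```

```bash
python3 st.py; python3 v.py c19.png;python3 k.py
python3 - <<'E'
from h import *
cam('wrist','w19.png')
E
```

```text
23.7 [0.4664 0.0542 0.3735] jaw 89.9 q [  6.6  -1.3  18.  109.1  -0.    6.7] F [ 0.4 -0.8 -0.8] op -0.0003
23.8 [0.46713058 0.0541479  0.37158278] 0.00013150826299592242 [-0.64250044 -0.48551486 -0.16325944]
0.285 [0.4911 0.0562 0.285 ]
0.29 [0.4886 0.0562 0.29  ]
0.297 [0.485  0.0562 0.297 ]
0.305 [0.4809 0.0562 0.305 ]
```

View pics/c19.png

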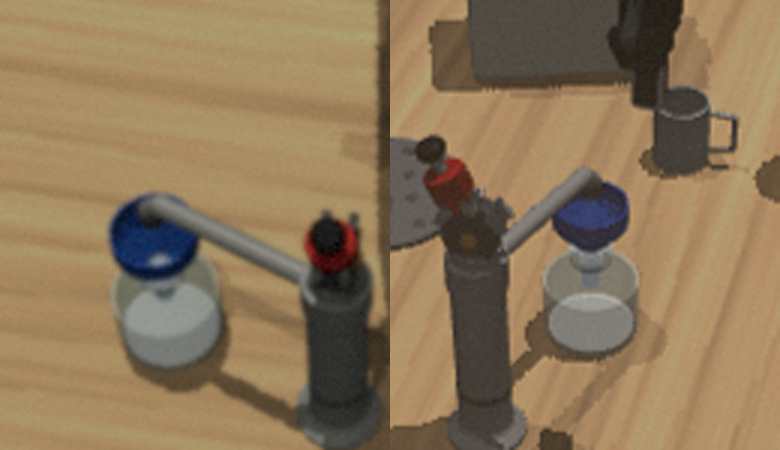

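View pics/k.png

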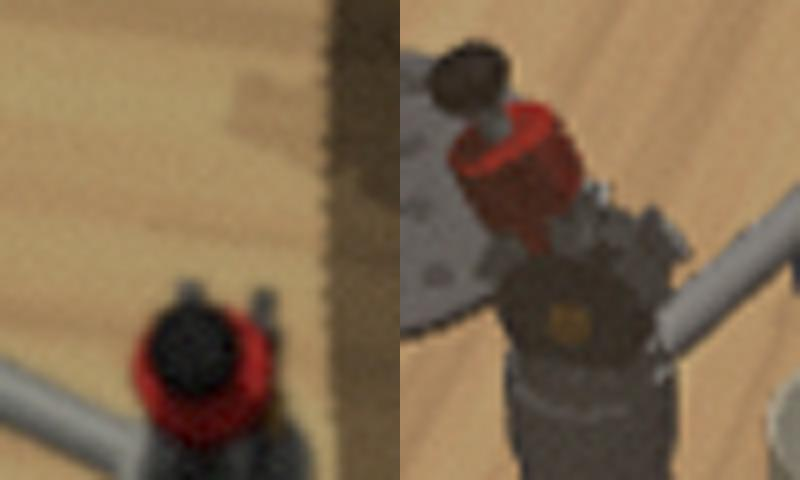

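View pics/w19.png

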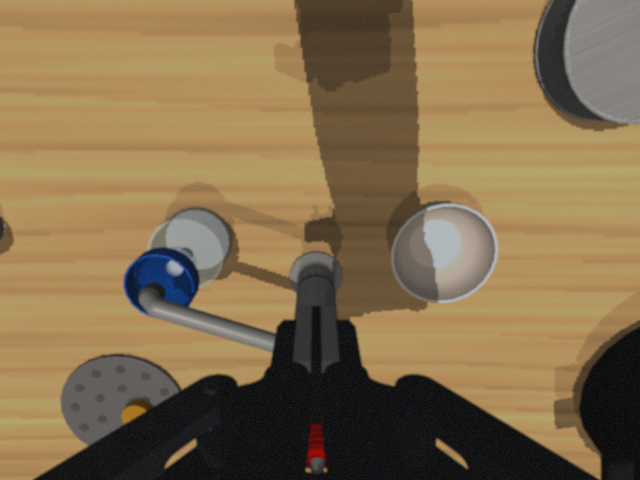

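Run:
```python
from h import *
a=cam('scene');b=cam('side')
A=lambda x,y:(285+x/8-.44,225+y/8-.44);B=lambda x,y:(245+(x-400)/8-.44,190+y/8-.44)
p,g=tri(a,A(195,345),b,B(470,76));print('knob',p,g,'expect open',.5985+.081*np.sin(.4),.216+.081*np.cos(.4))
ax=np.array([np.sin(.4),0,np.cos(.4)]);H=np.array([.5985,.0525,.216])
for lift in(0,.003,.0085,.0125):
    print(lift,'side px crop: collar top',(proj(b,H+ax*(.055+lift))[0]-[245,190]+.44)*8+[400,0],'bottom',(proj(b,H+ax*(.033+lift))[0]-[245,190]+.44)*8+[400,0])
print('knob top px',(proj(b,H+ax*.081)[0]-[245,190]+.44)*8+[400,0])
S=lambda x,y:(200+x/3-.33,190+y/3-.33); C=lambda x,y:(240+(x-390)/3-.33,150+y/3-.33)
print('funnel mouth',tri(a,S(154,228),b,C(590,204)))
```

```text
knob [0.62546112 0.05421494 0.2872654 ] 0.00026190689083486807 expect open 0.6300428857270007 0.2906059405142337
0 side px crop: collar top [495.92504225 136.70228531] bottom [529.91513595 200.42209923]
0.003 side px crop: collar top [491.23904279 127.91854145] bottom [525.3184633  191.80423377]
0.0085 side px crop: collar top [482.61578947 111.75512359] bottom [516.85998895 175.9467942 ]
0.0125 side px crop: collar top [476.31795483  99.95093658] bottom [510.68282422 164.36666824]
knob top px [454.89691149  59.80390266]
funnel mouth (array([ 0.54798642, -0.08850251,  0.14206303]), np.float64(0.0003223509817257416))
```

The knob's triangulated x (0.6255) is a few mm short of the fully open value, within picture error but worth settling. I'll look straight down with the wrist camera, fingers open, as I did for the shut position.

Emit:
{"op": "jog_arm", "data": {
  "deltas": [
    {"fingers": 0.5, "x": 0, "y": 0, "z": 5, "twist": 0},
    {"fingers": 0.9, "x": 20, "y": 0, "z": 5, "twist": 0},
    {"fingers": 0.9, "x": 50, "y": 0, "z": 5, "twist": 0},
    {"fingers": 0.9, "x": 80, "y": -1, "z": 5, "twist": 0},
    {"fingers": 0.9, "x": 110, "y": -1, "z": 5, "twist": 0},
    {"fingers": 0.9, "x": 140, "y": -1, "z": 5, "twist": 0},
    {"fingers": 0.9, "x": 165, "y": -1, "z": 5, "twist": 0},
    {"fingers": 0.9, "x": 165, "y": -1, "z": 5, "twist": 0},
    {"fingers": 0.9, "x": 165, "y": -1, "z": 5, "twist": 0}
  ]
}}

```text
time: 25.0
ee_pos: [0.6323, 0.0531, 0.3757]
tcp_rot: [-160.0, 89.9, -160.1]
wrist_force: [-0.9, 0.1, 0.2]
opening: 0.0769
```

```bash
python3 st.py
python3 - <<'E'
from h import *
w=cam('wrist','w20.png')
for L in(.7,.74,.8):
    t=L-.4; ax=np.array([np.sin(t),0,np.cos(t)])
    for tx in(.597,.6002): print(L,tx,proj(w,np.array([tx,.0525,.216])+ax*.081),proj(w,np.array([tx,.0525,.216])+ax*.055))
E
```

```text
25.0 [0.6323 0.0531 0.3757] jaw 89.9 q [  4.8  25.1  49.5 114.5  -0.    4.9] F [-0.9  0.1  0.2] op 0.0769
0.7 0.597 [[311.8932054  244.57144648]] [[312.28922414 216.95227501]]
0.7 0.6002 [[311.91376499 250.48050431]] [[312.30645977 222.4622677 ]]
0.74 0.597 [[311.93257818 249.57480019]] [[312.31161417 220.21345817]]
0.74 0.6002 [[311.95274593 255.4092247 ]] [[312.32864339 225.67937313]]
0.8 0.597 [[311.9940604  256.61272008]] [[312.34687416 224.86529677]]
0.8 0.6002 [[312.01363004 262.33507656]] [[312.36358393 230.2642431 ]]
```

View pics/w20.png

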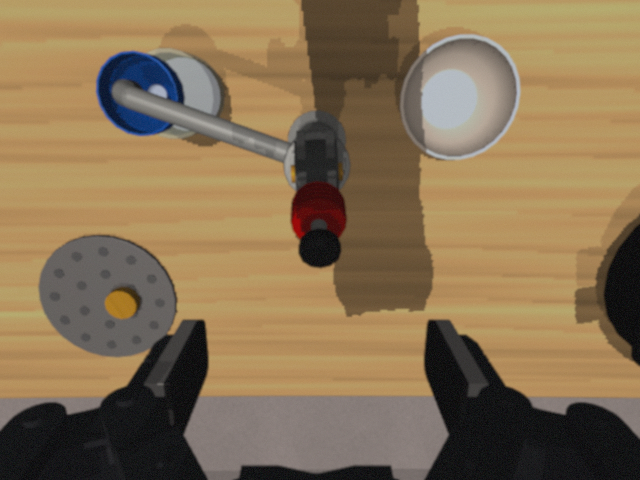

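The knob centre is at (320,248) and the collar is down, with a gap to the knob. The angle reads about 0.74–0.8 rad given the calibration error. I'll push firmly against the stop once more, then compare with this same view.

Emit:
{"op": "jog_arm", "data": {
  "deltas": [
    {"fingers": 0.3, "x": -30, "y": 1, "z": 0, "twist": 0},
    {"fingers": 0, "x": -60, "y": 1, "z": 0, "twist": 0},
    {"fingers": 0, "x": -72, "y": 1, "z": 0, "twist": 0},
    {"fingers": 0, "x": -72, "y": 1, "z": 0, "twist": 0},
    {"fingers": 0, "x": -72, "y": 1, "z": -25, "twist": 0},
    {"fingers": 0, "x": -72, "y": 1, "z": -50, "twist": 0},
    {"fingers": 0, "x": -72, "y": 1, "z": -74, "twist": 0},
    {"fingers": 0, "x": -72, "y": 1, "z": -74, "twist": 0}
  ]
}}

```text
time: 25.85
ee_pos: [0.5589, 0.054, 0.3]
tcp_rot: [-168.2, 89.7, -168.3]
wrist_force: [-0.4, 0.0, 0.7]
opening: -0.0
```

Emit:
{"op": "jog_arm", "data": {
  "deltas": [
    {"fingers": 0, "x": 15, "y": 0, "z": 0, "twist": 0},
    {"fingers": 0, "x": 30, "y": 0, "z": 0, "twist": 0},
    {"fingers": 0, "x": 40, "y": 0, "z": 0, "twist": 0},
    {"fingers": 0, "x": 44, "y": 0, "z": 0, "twist": 0},
    {"fingers": 0, "x": 47, "y": 0, "z": 0, "twist": 0},
    {"fingers": 0, "x": 49, "y": 0, "z": 0, "twist": 0},
    {"fingers": 0, "x": 49, "y": 0, "z": 0, "twist": 0}
  ]
}}

```text
time: 26.55
ee_pos: [0.606, 0.054, 0.3007]
tcp_rot: [-173.6, 89.5, -173.7]
wrist_force: [-10.0, -0.0, 0.9]
opening: -0.0004
```

```bash
python3 st.py;python3 k.py
```

```text
26.55 [0.606  0.054  0.3007] jaw 89.9 q [  5.1  15.7  28.3 103.1  -0.    5.2] F [-10.   -0.    0.9] op -0.0004
0.285 [0.5937 0.0559 0.285 ]
0.29 [0.5912 0.0559 0.29  ]
0.297 [0.5877 0.0559 0.297 ]
0.305 [0.5837 0.0559 0.305 ]
```

View pics/k.png

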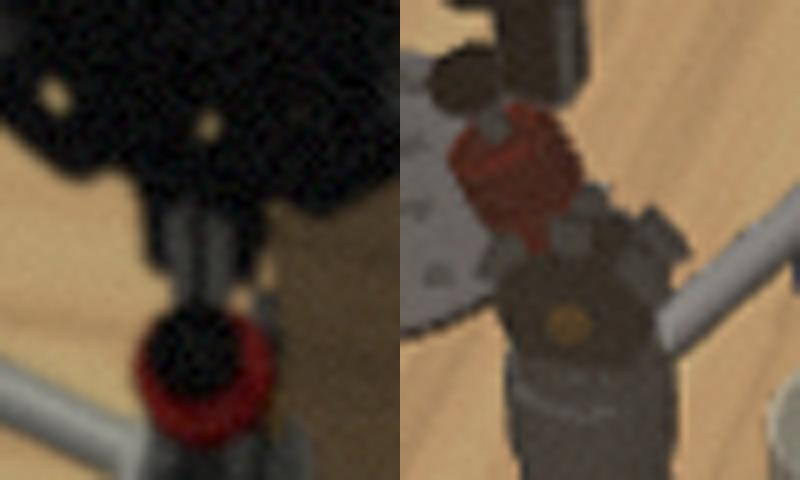

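It meets the same firm stop (x = 0.606 at 10 N), and the lever picture is unchanged from its free state, so it is at the open stop with the collar down. Retreating clear, then a final check.

Emit:
{"op": "jog_arm", "data": {
  "deltas": [
    {"fingers": 0, "x": -10, "y": 0, "z": 0, "twist": 0},
    {"fingers": 0, "x": -30, "y": 0, "z": 0, "twist": 0},
    {"fingers": 0, "x": -60, "y": 0, "z": 20, "twist": 0},
    {"fingers": 0, "x": -100, "y": 0, "z": 50, "twist": 0},
    {"fingers": 0, "x": -140, "y": 0, "z": 70, "twist": 0},
    {"fingers": 0, "x": -170, "y": 0, "z": 80, "twist": 0},
    {"fingers": 0, "x": -170, "y": 0, "z": 80, "twist": 0},
    {"fingers": 0, "x": -170, "y": 0, "z": 80, "twist": 0},
    {"fingers": 0, "x": -170, "y": 0, "z": 80, "twist": 0},
    {"fingers": 0, "x": -170, "y": 0, "z": 80, "twist": 0}
  ]
}}

```text
time: 27.7
ee_pos: [0.4365, 0.054, 0.3799]
tcp_rot: [-172.9, 89.5, -173.0]
wrist_force: [0.6, -0.4, 0.6]
opening: -0.0001
```

```bash
python3 st.py;python3 k.py; python3 v.py c21.png
python3 - <<'E'
import cv2,numpy as np
a=cv2.imread('pics/c21.png');b=cv2.resize(cv2.imread('pics/kb.png'),None,fx=.9,fy=.9)[:450]
b=b[:450] if b.shape[0]>=450 else cv2.copyMakeBorder(b,0,450-b.shape[0],0,0,0)
cv2.imwrite('pics/f.png',cv2.resize(np.hstack([a,b]),(800,314)))
E
```

```text
27.7 [0.4365 0.054  0.3799] jaw 89.9 q [  7.1  -4.2  16.  110.8   0.    7.1] F [ 0.6 -0.4  0.6] op -0.0001
0.285 [0.4637 0.056  0.285 ]
0.29 [0.4612 0.056  0.29  ]
0.297 [0.4577 0.056  0.297 ]
0.305 [0.4538 0.056  0.305 ]
27.95 [0.43623269 0.05400727 0.3803048 ] 0.0003663434585174467 [-0.70343329  0.38470146 -0.82707925]
```

View pics/f.png

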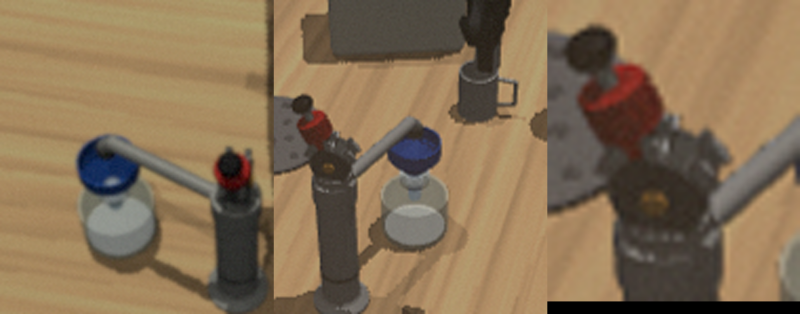

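The lever is leaning back with the collar down, the funnel is seated under the spout, and the jar is upright and unmoved. Handing in.

```bash
python3 -c "
from workcell import ticket
print(ticket.job_done())"
```

```text
the job is handed in; nothing more can be done
None
```

I handed the job in at about 28 s. The funnel is home in the jar's neck and let go, the spout hangs over its middle, and the lever is open with the collar down. No verdict was reported, so this rests on my own checks.

- **Funnel:** I took the smaller one from the cup and set it in the neck with about 6 N of contact. Its mouth measured 142 mm above the counter against an expected 140 mm, and it looked upright. The jar and cup showed no visible movement, and neither did the dish in the wrist views. The sifter was never approached and was not re-checked.
- **Spout:** I swung it with the fingers caged loosely around the tube. The outlet ended within about 8 mm of the funnel's middle, and the limit is 24 mm.
- **Collar and lever:** I lifted the collar about 11 mm with the lever still shut, and the wrist felt the spring's roughly 6 N. Halfway through the swing the fingers slipped off. The collar stayed up, riding on the gate, so I finished by pushing the knob with closed fingers.
- **Open stop:** A first push (7.7 N) and a second (10 N) both met a firm stop at the same place, and the collar sat down with a clear gap to the knob.
- **A check that disagreed:** Camera estimates of the lever angle came out at about 0.72–0.76 rad, slightly short of the nominal 0.80 and close to the 0.72 limit. They carry a few hundredths of a radian of error, so I relied on the repeated firm stop instead.

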